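# Load the bench shaker and close its guard on the limit switch

### The arm

A 6-joint arm with a two-finger parallel gripper is mounted at the origin on a cart in front of the work surface, level with it; the furniture and walls round the work are solid. World frame = base frame: x ahead of the robot, y to its left, z up, the work surface at z = 0. Lengths are in m, angles in rad, forces in N, time in s.
With the tool pointing down it reaches from about 0.35 to 0.775 m from the base axis. Payload 5.5 kg.
Tool frame: the origin (TCP) lies midway between the tips of the shut fingers; the grasp point (between the pads) lies 19 mm behind it; z points along the fingers, x is the direction in which the jaws open and shut, and the axes are right-handed (so a half turn about z gives the same grasp; the last joint's range is limited). The gripper opens to 85 mm and grips with 20 to 120 N. Pads are 22 mm wide; open, the fingers measure 114 mm over their backs; the gripper's body (76 mm by 85 mm) begins 54 mm behind the grasp point. The pads swing forward as they close: fully open they stand 13 mm farther back than shut.
Start: joints at [-1.412, 0.313, 0.046, 1.304, 0, 1.431], TCP at [0.169, -0.55, 0.231] pointing down, gripper open.
Joint ranges: [-2.76, 2.76], [-0.86, 1.69], [-1.03, 1.26], [-2.2, 2.34], [-1.47, 1.5], [-3.14, 3.14]. Speed limits (rad/s): [2.57, 2.57, 3.14, 3.14, 3.14, 3.14].

### API

Orientations are given as a unit quaternion [w, x, y, z].
In Python, from workcell import env gives the robot as it stands.
- The arm moves only by the tool servo_tool, never from a script. Its argument "targets" is a list of rows, each an object with "xyz": the shift along the tool's x, y, z in m, a list of three; "twist": the turn, a rotation vector about the tool's x, y, z in rad, a list of three; "jaw": the opening, from 0 (shut) to 1 (fully open). A call has 1 to 12 rows; each row is the pose to reach, as a shift and turn from the pose commanded when the call began, along the tool's axes at that moment; what a row does not reach only later rows make up. A row lasts 1/12 s, in which the tool goes at most 41.7 mm and 7.16 degrees, less where a joint would pass 70% of its speed; a pose out of reach is approached as far as the arm can. A call with a gripper value outside its range is refused whole. The fingers move at their own pace and stop on an object; "squeeze" is the grip in N (left out, the last holds). Time passes only in rows, so rows that repeat a pose let the fingers close. It gives the time, the measured TCP pose, the force and the opening at its end, in the units of the state.
- env.get_state(): the state, without advancing time (a new reading comes with each control period).
- env.read_camera(name): name is "scene" or "top" or "wrist"; returns a dict with "color" (400x640x3 uint8, red, green, blue), "depth" (400x640 float32, m along the optical axis (not along the pixel's ray), 0 where there is no reading), "fx", "fy", "cx", "cy" (pixels), "k1" (the pictures are not rectified: a ray, as slopes to the right and down, at radius r is drawn at 1 + k1 r^2 times it, then the intrinsics apply), "eye" and "attitude" of the camera in the world. Camera axes: x right, y down, z forward; pixel columns grow to the right and rows downward; lengths in m; the calibration is good to about 2 mm. A picture is of the moment at which its call begins.
- env.hand_in(): hands the job in, once; it reports no verdict.
The state is a dict: "clock": time; "joint_pos": joint angles; "qvel": joint speeds; "tau": joint torques, N m; "tcp_pos": TCP position; "orientation": TCP orientation; "wrist_force": force on the tool from outside, world axes, zero at the start; "ft_torque": the same for the moment, N m; "finger_gap": finger opening in m.
Only numpy, scipy, OpenCV 4.12 (cv2) and the standard library are available. Lean on these libraries where they do the work, as an engineer would, in place of code of your own. Each camera call takes 0.05 s, during which the arm holds its last target. There are 200 camera calls.

### The job

Put each solder tin whose lid stands raised upright into a pocket of its own on the bench shaker and push every lid fully down. Then lay the guard plate flat and fully home on the two seats over the tins, with its tongue holding down the hinged limit-switch lever, and when the guard is on, press the start button fully in and let go. Leave the other things on the bench where they are.

Things in the scene. Friction and masses are not known exactly. Their poses are not given: they have to be found in the camera images.
- shaker: Grey bench shaker, fixed, 298 mm long (its x, from -174 to 124 mm), 84 mm wide (y), deck 30 mm above the bench. Origin: on the bench under the middle of the pocket row; z up. Its -x end carries the switch lever and points roughly to the robot; the start button sits on a small console at its -y flank near that end. Between two dark seat blocks, 204 mm apart, three shallow pockets lie in a row along x.
- switch_lever (a joint): Hinged limit-switch lever at the shaker's -x end: rad, 0 = free (up), grows as the roller is pressed down, stop at 0.45. It springs back (under 1 N at the roller). The guard lying fully home with its tongue on the roller holds it at about 0.30.
- lever_roller (a point): Centre of the brass roller (8 mm diameter, 12 mm wide) at the tip of the lever; 128 mm from the middle of the row toward the shaker's -x end; its top is 72 mm above the bench when free, 62 mm under a guard that is home.
- start_button (a joint): Start button (24 mm round, grey, in a black housing) on a console 40 mm square at the shaker's -y flank, beside the seat block at the lever end: m pressed down, 0 = out, 0.006 = fully in at about 5 N; springs back.
- start_button_top (a point): Centre of the button's top face; press straight down.
- guard_seat (a point): Where the guard's origin belongs when home: over the middle of the row, level with the tops of the two seat blocks, 62 mm above the bench; axes as the shaker's. Upstands round the seats reach 10 mm higher and leave the guard 4 mm of play to each side in x and y; at the -x end they have a 28 mm wide gap for the tongue.
- guard: Loose aluminium guard plate, 216 mm long (its x), 60 mm wide (y), 5 mm thick, 0.4 kg, with a 22 mm wide tongue that reaches 33 mm beyond its -x end. Origin: middle of the plate's underside (tongue not counted); z up. When home its axes agree with the shaker's, so the tongue lies on the lever. It clears closed tins by 4 mm, so a proud lid holds it up.
- guard_handle (a point): Centre of the black handle bar across the guard, 14 mm thick (guard's x), 52 mm long (guard's y), 14 mm high, its centre 32 mm above the plate's underside, 20 mm of air below the bar between its two stems, which stand at 19 mm to either side.
- bench_lamp: Bench lamp, fixed and not part of the job: keep arm and gripper clear of it. Its long grey head hangs over the bench 232 to 294 mm up, covering x = 587 to 687 mm and y = -132 to 281 mm from the robot's base axis, with its arm and post above and behind it. Between the left and the right of the bench, pass in front of it (nearer the robot).
- wax_spool: Bystander: green wire spool, 44 mm, 34 mm high. Leave alone.
- ring_clamp: Bystander: orange ring clamp, 118 mm long, lying. Leave alone.
- charcoal_block: Bystander: black charcoal block 64 x 117 x 30 mm. Leave alone.
- tin_0: Round loose solder tin 1 of 3 (may be absent; the closed tin far back on the left is not one of them), 56 mm diameter, 28 mm high when closed, 0.06 kg; origin: centre of its underside, z up. Its lid (upper 11 mm) stands 5 to 10 mm proud at first. It can be lifted by the lid.
- tin_0_lid (a joint): Lid of tin 1: m that it stands proud, 0 = fully closed; slides straight up and down with about 1 N of friction and stays where it is.
- tin_0_top (a point): Centre of the top face of the lid of tin 1.
- pocket_0 (a point): Centre of the floor of pocket 1 (60 mm along x by 59 mm across), 30 mm above the bench; the next pocket is 64 mm away along the shaker's x. Its rims are 5 mm high and 4 mm thick; the two that run along x have a 34 mm wide gap at the middle, where fingers closing along the shaker's y fit.
- tin_1: Round loose solder tin 2 of 3 (may be absent; the closed tin far back on the left is not one of them), 56 mm diameter, 28 mm high when closed, 0.06 kg; origin: centre of its underside, z up. Its lid (upper 11 mm) stands 5 to 10 mm proud at first. It can be lifted by the lid.
- tin_1_lid (a joint): Lid of tin 2: m that it stands proud, 0 = fully closed; slides straight up and down with about 1 N of friction and stays where it is.
- tin_1_top (a point): Centre of the top face of the lid of tin 2.
- pocket_1 (a point): Centre of the floor of pocket 2 (60 mm along x by 59 mm across), 30 mm above the bench; the next pocket is 64 mm away along the shaker's x. Its rims are 5 mm high and 4 mm thick; the two that run along x have a 34 mm wide gap at the middle, where fingers closing along the shaker's y fit.
- tin_2: Round loose solder tin 3 of 3 (may be absent; the closed tin far back on the left is not one of them), 56 mm diameter, 28 mm high when closed, 0.06 kg; origin: centre of its underside, z up. Its lid (upper 11 mm) stands 5 to 10 mm proud at first. It can be lifted by the lid.
- tin_2_lid (a joint): Lid of tin 3: m that it stands proud, 0 = fully closed; slides straight up and down with about 1 N of friction and stays where it is.
- tin_2_top (a point): Centre of the top face of the lid of tin 3.
- pocket_2 (a point): Centre of the floor of pocket 3 (60 mm along x by 59 mm across), 30 mm above the bench; the next pocket is 64 mm away along the shaker's x. Its rims are 5 mm high and 4 mm thick; the two that run along x have a 34 mm wide gap at the middle, where fingers closing along the shaker's y fit.
There are look-alikes about, which are no part of the job. Leave any blue or turquoise look-alike of the tin_0 alone.

How it is judged:
By the outcome, as a careful person would: the job done as asked, in the order asked, and still so for the second after the job is handed in, with the robot touching nothing.
Of tin_0, tin_1, tin_2 only 2 to 3 are there at a start; the rules pass over those that are not, and their reading is None.
At some moment in a run one of tin_0, tin_1, tin_2 may be knocked a few centimetres aside while the robot is not near it.
Once in a run the grip may slacken for a moment while it holds something.
It also fails if it takes over 210 s, if anything falls off the work surface, if the arm or the gripper's body presses on something with over 40 N, if the wrist force passes 120 N, or if a joint passes its speed limit or range.

## Working session

There is one attempt and no reset: what is moved stays moved. The work goes in short steps, Python scripts to look and compute and a tool call to move; the robot and the scene stay as the last step left them, time stands still between calls to the robot, and variables do not carry over. Pictures are saved under pics/ and viewed, about 12 in all and at most 16, crops included, and the job is handed in when it is done.

Besides the shell and the picture viewer there is one more tool, called after "Request:" by a JSON object that holds its "fn" and its "kwargs", one argument or row to a line. servo_tool: Moves the arm, as the interface text tells. Its arguments: {"type":"object","properties":{"targets":{"type":"array","items":{"type":"object","properties":{"xyz":{"type":"array","items":{"type":"number"}},"twist":{"type":"array","items":{"type":"number"}},"jaw":{"type":"number"}}}},"squeeze":{"type":"number"}},"required":["targets"]}

```bash
mkdir -p pics; ls; cat > h.py <<'E'
import numpy as np, cv2
from workcell import env
from scipy.spatial.transform import Rotation as R
def rot(q): return R.from_quat([q[1],q[2],q[3],q[0]]).as_matrix()
def att(c):
    a=np.array(c['attitude'],float)
    return rot(a) if a.size==4 else a.reshape(3,3)
def rays(c,uv):
    uv=np.atleast_2d(np.array(uv,float))
    K=np.array([[c['fx'],0,c['cx']],[0,c['fy'],c['cy']],[0,0,1]],float)
    p=cv2.undistortPoints(uv.reshape(-1,1,2),K,np.array([c['k1'],0,0,0],float)).reshape(-1,2)
    return np.c_[p,np.ones(len(p))]
def onplane(c,uv,z):
    d=rays(c,uv)@att(c).T; e=np.array(c['eye'],float)
    return e+d*((z-e[2])/d[:,2])[:,None]
def cloud(c):
    v,u=np.mgrid[0:400,0:640]
    d=rays(c,np.c_[u.ravel(),v.ravel()])*c['depth'].reshape(-1,1)
    return (d@att(c).T+np.array(c['eye'])).reshape(400,640,3)
def save(c,n,crop=None,s=1):
    im=c['color'][:,:,::-1]
    if crop: im=im[crop[1]:crop[3],crop[0]:crop[2]]
    cv2.imwrite('pics/'+n,cv2.resize(im,None,fx=s,fy=s,interpolation=cv2.INTER_CUBIC))
def tool():
    s=env.get_state(); return s,rot(s['orientation']),np.array(s['tcp_pos'])
E
python3 - <<'E'
from h import *
import pickle
d={}
for n in('top','scene','wrist'):
    c=env.read_camera(n); d[n]=c; print(n,c['fx'],c['k1'],c['eye'],c['attitude']); save(c,n+'0.png',s=1.25)
pickle.dump(d,open('c0.pkl','wb'))
s=env.get_state(); print(s)
E
```

```text
pics
top 377.04017336337006 -0.062425670820016425 [0.34819847 0.15142453 1.49394453] [ 0.03518912 -0.69611152  0.71557929 -0.04622514]
scene 389.5408201328325 0.02133373699178099 [-0.21260566  0.88839974  0.76842188] [ 0.18180747 -0.3251448   0.81773857 -0.43878302]
wrist 305.13156540765675 -0.0014876110750689578 [ 0.24521704 -0.52803239  0.373707  ] [ 0.12502038  0.79455731 -0.58678727 -0.09343064]
{'clock': 0.15, 'joint_pos': array([-1.41156682e+00,  3.13825738e-01,  4.52472183e-02,  1.30359721e+00,
        2.03034286e-05,  1.43124483e+00]), 'qvel': array([ 0.00263478, -0.00108869,  0.00356797,  0.00081563,  0.0001325 ,
        0.00326097]), 'tau': array([ 1.98283218e-03, -4.81063592e+01,  2.98816001e+01,  1.39240280e-02,
       -2.13163080e-04,  4.77321692e-06]), 'tcp_pos': array([ 0.16921737, -0.5491423 ,  0.23061792]), 'orientation': array([-4.90118874e-04,  8.04473370e-01, -5.93988317e-01, -4.85359536e-04]), 'wrist_force': array([ 0.25205104, -0.00088596,  0.14427975]), 'ft_torque': array([ 0.02006931, -0.02955781,  0.01461708]), 'finger_gap': 0.08522134688283868}
```

View pics/top0.png

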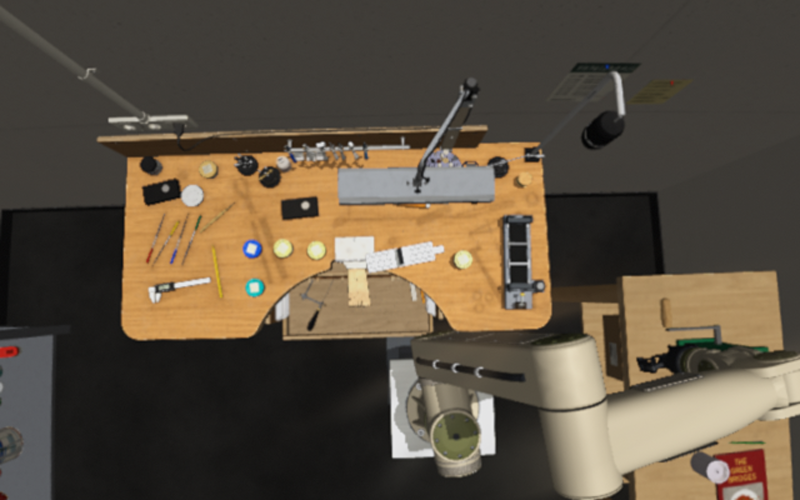

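View pics/scene0.png

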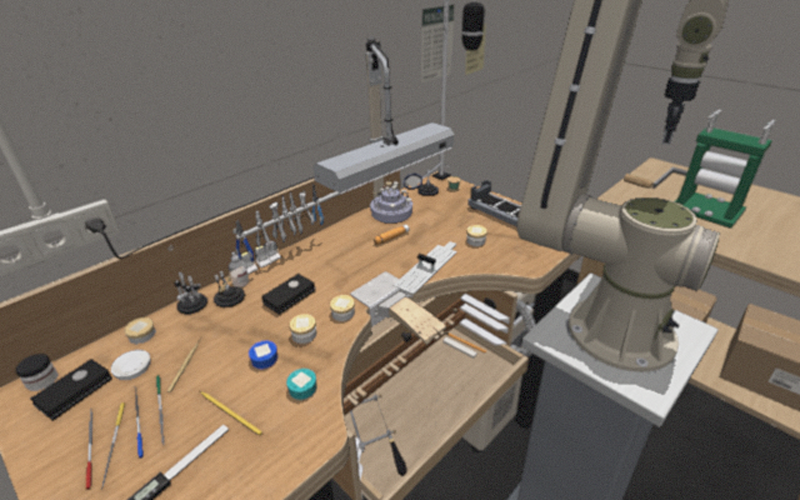

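The top view (800x500) shows three cream-lidded tins at (283,248), (316,250) and (463,259). The blue (253,249) and turquoise (255,287) tins are look-alikes, and the closed tin is far back on the left at (208,169). The shaker is at (518,262) and the guard, with its black handle, at (402,257).

```bash
python3 - <<'E'
from h import *
import pickle
d=pickle.load(open('c0.pkl','rb')); c=d['top']
P=cloud(c)
for n,(u,v),z in [('tinA',(283,248),.035),('tinB',(316,250),.035),('tinC',(463,259),.035),('closed',(208,169),.028),('handle',(401,257),.03),('btn',(540,285),.05),('sh_far',(518,220),.05),('sh_near',(518,303),.05),('blue',(253,249),.03)]:
    u,v=int(u/1.25),int(v/1.25); print(n,onplane(c,[u,v],z)[0].round(3),P[v,u].round(3))
im=c['color']
hsv=cv2.cvtColor(im,cv2.COLOR_RGB2HSV)
a=c['color'][180:260,180:300]; b=c['color'][165:255,260:440]
a=cv2.resize(a,(390,260),interpolation=cv2.INTER_CUBIC); 
b=cv2.resize(b,(780,390),interpolation=cv2.INTER_CUBIC)
cs=d['scene']['color']; e=cv2.resize(cs[140:300,200:400],(390,312)); 
t=np.zeros((312+390,780,3),np.uint8)
out=np.zeros((600,780,3),np.uint8); out[:260,:390]=a; out[:260,390:]=cv2.resize(cs[225:285,195:300],(390,260)); out[260:600]=cv2.resize(b,(780,340))
cv2.imwrite('pics/crop1.png',out[:,:,::-1])
E
```

```text
tinA [0.507 0.483 0.035] [0.507 0.483 0.036]
tinB [0.496 0.382 0.035] [0.496 0.382 0.035]
tinC [ 0.457 -0.076  0.035] [ 0.457 -0.076  0.035]
closed [0.768 0.727 0.028] [0.767 0.726 0.03 ]
handle [0.47  0.118 0.03 ] [0.469 0.118 0.043]
btn [ 0.367 -0.311  0.05 ] [ 0.367 -0.309  0.055]
sh_far [ 0.572 -0.252  0.05 ] [ 0.57  -0.249  0.061]
sh_near [ 0.316 -0.238  0.05 ] [ 0.317 -0.233  0.065]
blue [0.506 0.578 0.03 ] [0.506 0.578 0.032]
```

View pics/crop1.png

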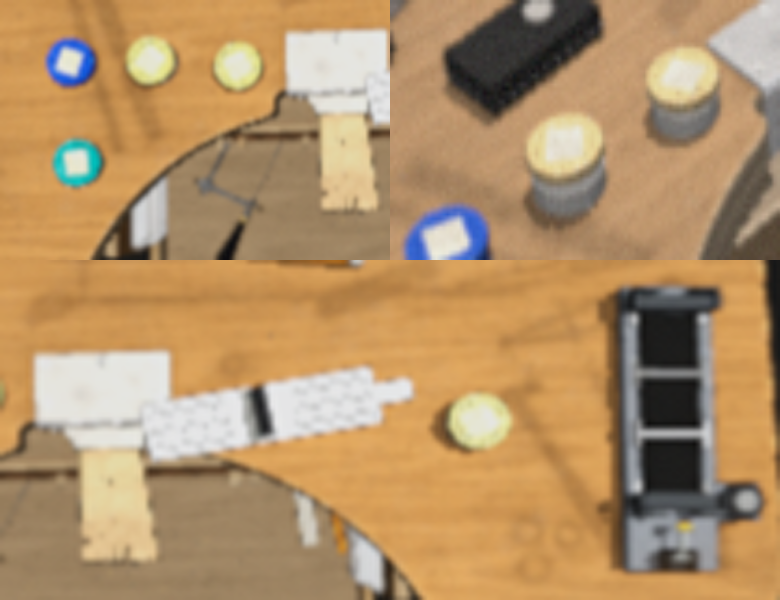

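All three cream tins have raised lids (35–36 mm against 28–30 mm for the closed one), and the blue and turquoise ones are excluded. Next I move above the shaker to look from close by.

Request:
{"fn": "servo_tool", "kwargs": {
  "targets": [
    {"xyz":[-0.22,-0.31,-0.07],"twist":[0,0,0.35],"jaw":1},
    {"xyz":[-0.22,-0.31,-0.07],"twist":[0,0,0.35],"jaw":1},
    {"xyz":[-0.22,-0.31,-0.07],"twist":[0,0,0.35],"jaw":1},
    {"xyz":[-0.22,-0.31,-0.07],"twist":[0,0,0.35],"jaw":1},
    {"xyz":[-0.22,-0.31,-0.07],"twist":[0,0,0.35],"jaw":1},
    {"xyz":[-0.22,-0.31,-0.07],"twist":[0,0,0.35],"jaw":1},
    {"xyz":[-0.22,-0.31,-0.07],"twist":[0,0,0.35],"jaw":1},
    {"xyz":[-0.22,-0.31,-0.07],"twist":[0,0,0.35],"jaw":1},
    {"xyz":[-0.22,-0.31,-0.07],"twist":[0,0,0.35],"jaw":1},
    {"xyz":[-0.22,-0.31,-0.07],"twist":[0,0,0.35],"jaw":1},
    {"xyz":[-0.22,-0.31,-0.07],"twist":[0,0,0.35],"jaw":1},
    {"xyz":[-0.22,-0.31,-0.07],"twist":[0,0,0.35],"jaw":1}
  ]
}}

```text
clock: 1.15
tcp_pos: [0.401, -0.2475, 0.3012]
orientation: [-0.0, -0.69, 0.724, -0.0]
wrist_force: [0.2, -0.0, -0.3]
finger_gap: 0.0853
```

```bash
python3 - <<'E'
from h import *
import pickle
c=env.read_camera('wrist'); pickle.dump(c,open('w1.pkl','wb')); save(c,'w1.png',s=1.25)
s,T,p=tool(); print(p,s['joint_pos'].round(2),T[:,0].round(3),c['eye'])
E
```

```text
[ 0.40055162 -0.24811064  0.30094702] [-0.72  0.1  -0.05  1.42 -0.    2.47] [-0.051 -0.999  0.   ] [ 0.48051167 -0.25325883  0.44438991]
```

View pics/w1.png

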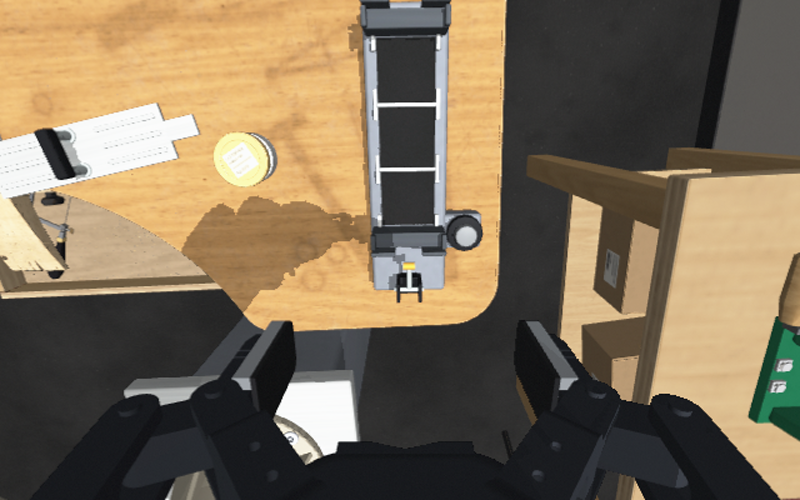

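The wrist view shows the shaker with its three pockets at (408,70), (407,135) and (409,197), the button at (466,233), the lever at (410,280), tin C at (243,160) and the guard handle at (57,155).

```bash
cat >> h.py <<'E'
def shaker(c,verbose=True):
    im=c['color'].astype(int); P=cloud(c)
    # dark pocket floors
    g=im.max(2); m=((g<45)&(abs(P[:,:,2]-.03)<.006)&(P[:,:,1]<-.15)&(P[:,:,0]>.3)).astype(np.uint8)
    m=cv2.morphologyEx(m,cv2.MORPH_OPEN,np.ones((3,3)))
    n,l,st,ce=cv2.connectedComponentsWithStats(m)
    out=[]
    for i in range(1,n):
        if st[i,4]>600:
            pts=np.argwhere(l==i)[:,::-1].astype(np.float32)
            (q,wh,a)=cv2.minAreaRect(pts); box=cv2.boxPoints((q,wh,a))
            w=onplane(c,box,.032); out.append((w.mean(0)[:2],np.ptp(w[:,:2],axis=0),onplane(c,ce[i],.03)[0][:2]))
    return out
def tins(c):
    hsv=cv2.cvtColor(c['color'],cv2.COLOR_RGB2HSV); P=cloud(c)
    m=((hsv[:,:,0]>20)&(hsv[:,:,0]<36)&(hsv[:,:,2]>150)&(abs(P[:,:,2]-.04)<.035)).astype(np.uint8)
    hi=(P[:,:,2]>.024)&(P[:,:,2]<.08); m=(m&hi).astype(np.uint8)
    m=cv2.morphologyEx(m,cv2.MORPH_OPEN,np.ones((3,3)))
    out=[]
    for k in cv2.findContours(m,cv2.RETR_EXTERNAL,cv2.CHAIN_APPROX_NONE)[0]:
        if cv2.contourArea(k)<150: continue
        k=cv2.convexHull(k)
        mm=np.zeros(m.shape,np.uint8); cv2.drawContours(mm,[k],-1,1,-1)
        z=np.median(P[:,:,2][mm>0]); w=onplane(c,k.reshape(-1,2),z)[:,:2].astype(np.float32)
        e=cv2.fitEllipse(w*1000); out.append((np.array(e[0])/1000,np.array(e[1]),z,cv2.boundingRect(k)))
    return out
def go(x,y,z,yaw):
    "tool shift to reach world pose, yaw(deg) of tool x"
    s,T,p=tool(); d=T.T@(np.array([x,y,z])-p)
    Rt=np.c_[[np.cos(np.radians(yaw)),np.sin(np.radians(yaw)),0],[np.sin(np.radians(yaw)),-np.cos(np.radians(yaw)),0],[0,0,-1]]
    tw=R.from_matrix(T.T@Rt).as_rotvec()
    j1=np.arctan2(y,x); print('shift',d.round(4),'twist',tw.round(3),'rows',np.ceil(max(np.linalg.norm(d)/.0417,np.linalg.norm(tw)/.125)),'j6~',round(j1-np.radians(yaw)+1.57,2))
E
python3 - <<'E'
from h import *
import pickle
c=pickle.load(open('w1.pkl','rb'))
for o in shaker(c): print('pocket',*[a.round(4) for a in o])
for o in tins(c): print('tin',*o)
P=cloud(c)
b=P[int(233/1.25),int(466/1.25)]; print('button',b, 'roller',P[int(285/1.25),int(410/1.25)])
print([P[int(v/1.25),int(u/1.25)].round(4) for u,v in [(375,103.5),(437,103.5),(377,169),(438,169)]])
for o in tins(pickle.load(open('c0.pkl','rb'))['top']): print('top tin',*o)
# guard
hs=cv2.cvtColor(c['color'],cv2.COLOR_RGB2HSV)
m=((P[:,:,2]>.034)&(P[:,:,2]<.046)&(c['color'].max(2)<60)&(P[:,:,1]>0)&(P[:,:,1]<.2)).astype(np.uint8)
k=max(cv2.findContours(m,0,2)[0],key=cv2.contourArea); r=cv2.minAreaRect(k); w=onplane(c,cv2.boxPoints(r),.039); print('handle',r,w.round(4).tolist(),w.mean(0))
E
```

```text
tin [ 0.45539053 -0.08066003] [55.49744797 56.61978149] 0.03720151093367924 (171, 106, 44, 44)
button [ 0.36946562 -0.31216928  0.05330162] roller [ 0.31507603 -0.25110838  0.06061133]
[array([ 0.5041, -0.2248,  0.0346]), array([ 0.501 , -0.2862,  0.0355]), array([ 0.4389, -0.2214,  0.036 ]), array([ 0.4356, -0.2859,  0.0353])]
handle ((43.000003814697266, 123.00001525878906), (44.72135925292969, 12.521980285644531), 63.43495178222656) [[0.4929, 0.1232, 0.039], [0.4988, 0.1066, 0.039], [0.4483, 0.0972, 0.039], [0.4418, 0.1143, 0.039]] [0.47044059 0.11032245 0.039     ]
```

```bash
sed -i 's/<150: continue/<60: continue/; s/g<45/g<75/' h.py; python3 - <<'E'
from h import *
import pickle
c=pickle.load(open('w1.pkl','rb')); P=cloud(c)
for u,v in [(408,70),(407,135),(409,197)]: print(c['color'][int(v/1.25),int(u/1.25)],P[int(v/1.25),int(u/1.25)])
for o in shaker(c): print('pocket',*[a.round(4) for a in o])
for o in tins(pickle.load(open('c0.pkl','rb'))['top']): print('top tin',*o)
go(.455,-.081,.15,-93)
E
```

```text
[52 51 52] [ 0.53257144 -0.25882292  0.03181724]
[53 52 52] [ 0.47122045 -0.2546426   0.03139544]
[51 52 52] [ 0.40721384 -0.25429546  0.03125481]
pocket [ 0.5325 -0.257 ] [0.0602 0.0607] [ 0.5336 -0.2571]
pocket [ 0.4687 -0.2545] [0.0613 0.0598] [ 0.4696 -0.2548]
pocket [ 0.4054 -0.2527] [0.0578 0.0574] [ 0.4057 -0.2527]
top tin [ 0.45522775 -0.07641667] [52.10838318 54.80996704] 0.03658103738661467 (364, 201, 14, 14)
top tin [0.49611465 0.37952371] [54.70429993 55.81866455] 0.03265229576506934 (246, 193, 14, 15)
top tin [0.50585712 0.48376392] [51.24430847 57.56317902] 0.03651178291649426 (220, 192, 13, 13)
shift [-0.1697 -0.046   0.1509] twist [ 0.001 -0.     0.002] rows 6.0 j6~ 3.02
```

```bash
python3 -c "
from h import *
go(.455,-.080,.10,-60)"
```

```text
shift [-0.1707 -0.046   0.2009] twist [ 0.001  0.    -0.574] rows 7.0 j6~ 2.44
```

Request:
{"fn": "servo_tool", "kwargs": {
  "targets": [
    {"xyz":[-0.171,-0.046,0.2],"twist":[0,0,-0.574],"jaw":1},
    {"xyz":[-0.171,-0.046,0.2],"twist":[0,0,-0.574],"jaw":1},
    {"xyz":[-0.171,-0.046,0.2],"twist":[0,0,-0.574],"jaw":1},
    {"xyz":[-0.171,-0.046,0.2],"twist":[0,0,-0.574],"jaw":1},
    {"xyz":[-0.171,-0.046,0.2],"twist":[0,0,-0.574],"jaw":1},
    {"xyz":[-0.171,-0.046,0.2],"twist":[0,0,-0.574],"jaw":1},
    {"xyz":[-0.171,-0.046,0.2],"twist":[0,0,-0.574],"jaw":1},
    {"xyz":[-0.171,-0.046,0.2],"twist":[0,0,-0.574],"jaw":1},
    {"xyz":[-0.171,-0.046,0.2],"twist":[0,0,-0.574],"jaw":1}
  ]
}}

```text
clock: 1.95
tcp_pos: [0.4544, -0.0803, 0.1004]
orientation: [0.001, 0.866, -0.501, -0.001]
wrist_force: [0.3, -0.9, -0.4]
finger_gap: 0.0854
```

```bash
python3 - <<'E'
from h import *
c=env.read_camera('wrist')
for o in tins(c): print('tin',*o)
go(.455,-.080,.001,-60); print(tool()[0]['joint_pos'].round(2))
E
```

```text
tin [ 0.44329892 -0.08740253] [24.6454525 50.1046524] 0.037298205251886055 (288, 221, 70, 27)
tin [ 0.44796326 -0.07776999] [ 7.85966396 18.24919319] 0.03712854898810081 (303, 218, 24, 8)
tin [ 0.45868292 -0.07418343] [ 3.71704793 21.23122406] 0.0370520960937849 (303, 203, 26, 6)
tin [ 0.46076016 -0.07755454] [20.76343536 30.35804939] 0.03703609575447264 (303, 196, 39, 21)
shift [-0.0011 -0.0002  0.1005] twist [ 0.001 -0.    -0.002] rows 3.0 j6~ 2.44
[-0.35  0.18 -0.46  0.93 -0.    2.27]
```

Request:
{"fn": "servo_tool", "kwargs": {
  "targets": [
    {"xyz":[0,0,0.04],"twist":[0,0,0],"jaw":1},
    {"xyz":[0,0,0.08],"twist":[0,0,0],"jaw":1},
    {"xyz":[0,0,0.0995],"twist":[0,0,0],"jaw":1},
    {"xyz":[0,0,0.0995],"twist":[0,0,0],"jaw":1},
    {"xyz":[0,0,0.0995],"twist":[0,0,0],"jaw":0.4},
    {"xyz":[0,0,0.0995],"twist":[0,0,0],"jaw":0.4},
    {"xyz":[0,0,0.0995],"twist":[0,0,0],"jaw":0.4},
    {"xyz":[0,0,0.0995],"twist":[0,0,0],"jaw":0.4},
    {"xyz":[0,0,0.0995],"twist":[0,0,0],"jaw":0.4},
    {"xyz":[0,0,0.0995],"twist":[0,0,0],"jaw":0.4}
  ],
  "squeeze": 40
}}

```text
clock: 2.83
tcp_pos: [0.4568, -0.0802, 0.003]
orientation: [-0.0, 0.866, -0.5, 0.002]
wrist_force: [0.9, -0.4, 0.8]
finger_gap: 0.0537
```

Request:
{"fn": "servo_tool", "kwargs": {
  "targets": [
    {"xyz":[0,0,0],"twist":[0,0,0],"jaw":0.4},
    {"xyz":[0,0,0],"twist":[0,0,0],"jaw":0.4},
    {"xyz":[0,0,0],"twist":[0,0,0],"jaw":0.4},
    {"xyz":[0,0,-0.03],"twist":[0,0,0],"jaw":0.4},
    {"xyz":[0,0,-0.06],"twist":[0,0,0],"jaw":0.4},
    {"xyz":[0,0,-0.1],"twist":[0,0,0],"jaw":0.4},
    {"xyz":[0,0,-0.12],"twist":[0,0,0],"jaw":0.4},
    {"xyz":[0,0,-0.12],"twist":[0,0,0],"jaw":0.4}
  ]
}}

```text
clock: 3.5
tcp_pos: [0.458, -0.0803, 0.1261]
orientation: [-0.001, 0.866, -0.5, 0.003]
wrist_force: [-0.3, -0.4, -1.5]
finger_gap: 0.0536
```

```bash
python3 - <<'E'
from h import *
c=env.read_camera('wrist'); save(c,'w2.png',s=1)
print(tool()[0]['finger_gap'])
go(.5330,-.2570,.12,-92)
E
```

```text
0.053457788430523935
shift [0.1914 0.0225 0.0042] twist [-0.003 -0.002  0.558] rows 5.0 j6~ 2.73
```

View pics/w2.png

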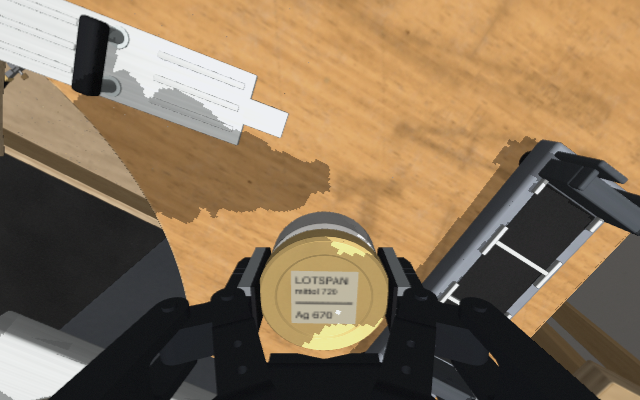

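The tin is held by the lid, with its centre near (324,292). Next I measure how far it sits from the TCP so the pocket fit is right.

```bash
cat >> h.py <<'E'
def held(c,top=.034,save_as=None):
    "ellipse of the lid held; offset of its centre from TCP in tool axes"
    s,T,p=tool(); z=p[2]+top
    hsv=cv2.cvtColor(c['color'],cv2.COLOR_RGB2HSV); P=cloud(c)
    m=((abs(P[:,:,2]-z)<.006)&(np.linalg.norm(P[:,:,:2]-p[:2],axis=2)<.045)&(hsv[:,:,0]>15)&(hsv[:,:,0]<40)&(hsv[:,:,2]>60)).astype(np.uint8)
    print('top z',np.median(P[:,:,2][m>0]),m.sum())
    z=np.median(P[:,:,2][m>0])
    k=cv2.convexHull(max(cv2.findContours(m,0,1)[0],key=cv2.contourArea)).reshape(-1,2)
    w=onplane(c,k,z); (q,r)=cv2.minEnclosingCircle((w[:,:2]*1000).astype(np.float32))
    e=cv2.fitEllipse((w[:,:2]*1000).astype(np.float32))
    for q in (q,e[0]):
        print('off tool',(T.T@(np.array([q[0]/1000,q[1]/1000,z])-p)).round(4))
    print(r,e)
E
python3 - <<'E'
from h import *
c=env.read_camera('wrist'); held(c)
E
```

```text
top z 0.15637524001955858 12282
off tool [ 0.0028 -0.0013 -0.0344]
off tool [ 0.0028 -0.0011 -0.0344]
29.33024787902832 ((457.89215087890625, -81.40586853027344), (55.74297332763672, 58.8343391418457), 119.94187927246094)
```

Request:
{"fn": "servo_tool", "kwargs": {
  "targets": [
    {"xyz":[0.04,0.005,0.0],"twist":[0,0,0.11],"jaw":0.4},
    {"xyz":[0.08,0.01,0.0],"twist":[0,0,0.22],"jaw":0.4},
    {"xyz":[0.12,0.015,0.0],"twist":[0,0,0.33],"jaw":0.4},
    {"xyz":[0.16,0.02,0.01],"twist":[0,0,0.44],"jaw":0.4},
    {"xyz":[0.191,0.0225,0.02],"twist":[0,0,0.558],"jaw":0.4},
    {"xyz":[0.191,0.0225,0.02],"twist":[0,0,0.558],"jaw":0.4},
    {"xyz":[0.191,0.0225,0.02],"twist":[0,0,0.558],"jaw":0.4},
    {"xyz":[0.191,0.0225,0.02],"twist":[0,0,0.558],"jaw":0.4}
  ]
}}

```text
clock: 4.27
tcp_pos: [0.5295, -0.2551, 0.0994]
orientation: [-0.0, -0.695, 0.719, 0.003]
wrist_force: [-0.5, 0.8, -0.8]
finger_gap: 0.0538
```

```bash
python3 - <<'E'
from h import *
c=env.read_camera('wrist'); save(c,'w3.png',s=1.25); held(c); s,T,p=tool(); print(p,s['joint_pos'].round(2),s['finger_gap'])
for o in shaker(c): print('pocket',*[a.round(4) for a in o])
go(.5330,-.2570,.10,-92)
E
```

```text
top z 0.13199835590487768 12011
off tool [ 0.0021 -0.0007 -0.0318]
off tool [ 0.0022 -0.0006 -0.0318]
28.941688537597656 ((530.4534912109375, -257.0155029296875), (55.79798126220703, 57.99776077270508), 85.62150573730469)
[ 0.52982046 -0.25475451  0.10019994] [-0.58  0.41 -0.14  1.02  0.    2.59] 0.054049566515885834
pocket [ 0.5385 -0.2573] [0.0349 0.0595] [ 0.5412 -0.2571]
shift [ 0.0021 -0.0033  0.0002] twist [0.003 0.002 0.001] rows 1.0 j6~ 2.73
```

View pics/w3.png

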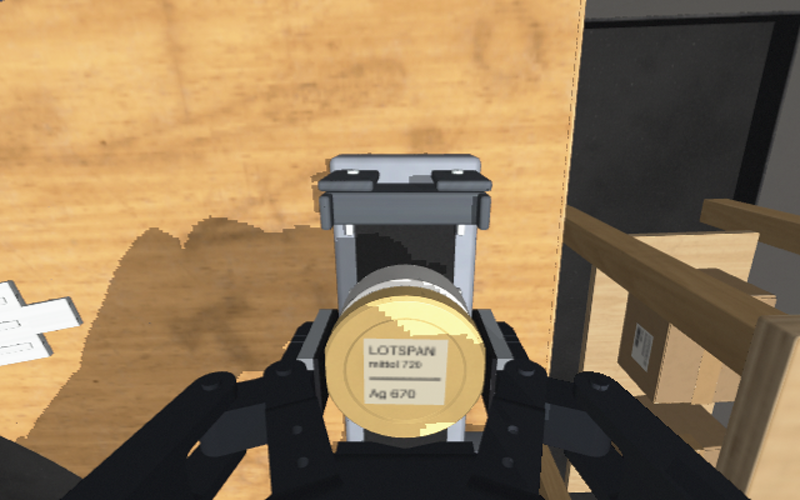

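The tin is over the far pocket and 2.5 mm short of its centre in x. I correct that, lower and release.

Request:
{"fn": "servo_tool", "kwargs": {
  "targets": [
    {"xyz":[0,-0.0027,0.0],"twist":[0,0,0],"jaw":0.4},
    {"xyz":[0,-0.0027,0.02],"twist":[0,0,0],"jaw":0.4},
    {"xyz":[0,-0.0027,0.04],"twist":[0,0,0],"jaw":0.4},
    {"xyz":[0,-0.0027,0.055],"twist":[0,0,0],"jaw":0.4},
    {"xyz":[0,-0.0027,0.06],"twist":[0,0,0],"jaw":0.4},
    {"xyz":[0,-0.0027,0.064],"twist":[0,0,0],"jaw":0.4},
    {"xyz":[0,-0.0027,0.066],"twist":[0,0,0],"jaw":0.4},
    {"xyz":[0,-0.0027,0.066],"twist":[0,0,0],"jaw":0.4},
    {"xyz":[0,-0.0027,0.066],"twist":[0,0,0],"jaw":0.4}
  ]
}}

```text
clock: 5.07
tcp_pos: [0.5347, -0.2567, 0.0368]
orientation: [0.0, -0.695, 0.719, -0.001]
wrist_force: [0.7, -0.5, -0.6]
finger_gap: 0.0536
```

Request:
{"fn": "servo_tool", "kwargs": {
  "targets": [
    {"xyz":[0,0,0],"twist":[0,0,0],"jaw":0.75},
    {"xyz":[0,0,0],"twist":[0,0,0],"jaw":0.85},
    {"xyz":[0,0,0],"twist":[0,0,0],"jaw":0.85},
    {"xyz":[0,0,0],"twist":[0,0,0],"jaw":0.85},
    {"xyz":[0,0,-0.03],"twist":[0,0,0],"jaw":0.85},
    {"xyz":[0,0,-0.07],"twist":[0,0,0],"jaw":0.85},
    {"xyz":[0,0.02,-0.1],"twist":[0,0,0],"jaw":0.85},
    {"xyz":[0,0.06,-0.1],"twist":[0,0,0],"jaw":0.85},
    {"xyz":[0,0.08,-0.1],"twist":[0,0,0],"jaw":0.85},
    {"xyz":[0,0.08,-0.1],"twist":[0,0,0],"jaw":0.85}
  ]
}}

```text
clock: 5.9
tcp_pos: [0.4506, -0.2528, 0.1365]
orientation: [-0.0, -0.694, 0.72, 0.001]
wrist_force: [0.1, -0.2, 0.1]
finger_gap: 0.0726
```

```bash
python3 - <<'E'
from h import *
c=env.read_camera('wrist'); save(c,'w4.png',(150,20,500,320),s=1.8); s,T,p=tool(); print(p)
for o in tins(c): print('tin',*o)
for o in shaker(c): print('pocket',*[a.round(4) for a in o])
t=env.read_camera('top')
for o in tins(t): print('top tin',*o)
E
```

```text
[ 0.45255866 -0.25345839  0.13647877]
tin [ 0.34198077 -0.2506776 ] [11.098876   12.75552368] 0.0720020071584172 (317, 333, 15, 7)
tin [ 0.53435712 -0.25875192] [55.840271   56.20339966] 0.06477274089210497 (283, 47, 85, 90)
pocket [ 0.4687 -0.2548] [0.0612 0.0606] [ 0.4698 -0.255 ]
pocket [ 0.4053 -0.2519] [0.0588 0.0606] [ 0.4057 -0.2524]
top tin [0.49646924 0.37985831] [54.85391998 54.97206879] 0.03190443231489415 (246, 193, 14, 15)
top tin [0.50668094 0.48452017] [49.61151886 57.1794014 ] 0.03689537514878727 (220, 192, 13, 13)
top tin [ 0.53503418 -0.25701056] [54.51079559 59.44947433] 0.06350422388177379 (410, 178, 14, 14)
```

View pics/w4.png

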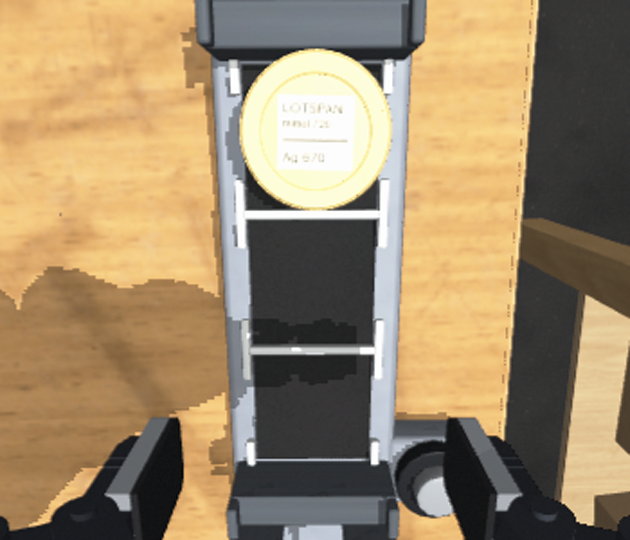

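Tin C sits in the far pocket, between the rims, around (315,128) in the crop. Next I go to the two left tins, passing in front of the lamp.

Request:
{"fn": "servo_tool", "kwargs": {
  "targets": [
    {"xyz":[-0.038,0.015,-0.01],"twist":[0,0,-0.12],"jaw":1},
    {"xyz":[-0.076,0.03,-0.02],"twist":[0,0,-0.24],"jaw":1},
    {"xyz":[-0.114,0.045,-0.024],"twist":[0,0,-0.36],"jaw":1},
    {"xyz":[-0.152,0.058,-0.024],"twist":[0,0,-0.48],"jaw":1},
    {"xyz":[-0.19,0.059,-0.024],"twist":[0,0,-0.6],"jaw":1},
    {"xyz":[-0.23,0.06,-0.024],"twist":[0,0,-0.72],"jaw":1},
    {"xyz":[-0.27,0.062,-0.024],"twist":[0,0,-0.84],"jaw":1},
    {"xyz":[-0.31,0.063,-0.024],"twist":[0,0,-0.96],"jaw":1},
    {"xyz":[-0.35,0.065,-0.024],"twist":[0,0,-1.08],"jaw":1},
    {"xyz":[-0.39,0.066,-0.024],"twist":[0,0,-1.2],"jaw":1},
    {"xyz":[-0.43,0.068,-0.024],"twist":[0,0,-1.32],"jaw":1},
    {"xyz":[-0.45,0.068,-0.024],"twist":[0,0,-1.43],"jaw":1}
  ]
}}

```text
clock: 7.0
tcp_pos: [0.4025, 0.203, 0.1598]
orientation: [-0.001, 0.997, -0.083, 0.0]
wrist_force: [0.8, -0.9, 0.7]
finger_gap: 0.0857
```

```bash
python3 - <<'E'
from h import *
c=env.read_camera('wrist'); save(c,'w5.png'); s,T,p=tool(); print(p,s['joint_pos'].round(2))
for o in tins(c): print('tin',*o)
go(.496,.380,.10,-10)
E
```

```text
[0.4030085  0.20450015 0.15986634] [ 0.29  0.11 -0.39  1.07  0.    2.02]
tin [0.64373718 0.09937452] [ 6.51231289 20.78260994] 0.025645917167126137 (573, 238, 7, 18)
shift [ 0.0639 -0.1878  0.0605] twist [-0.003 -0.001  0.015] rows 5.0 j6~ 2.4
```

View pics/w5.png

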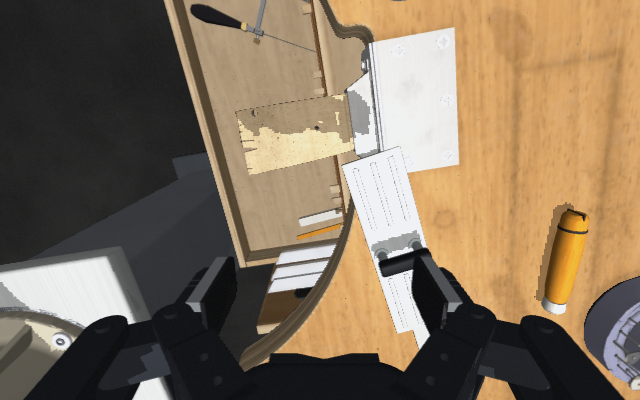

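Request:
{"fn": "servo_tool", "kwargs": {
  "targets": [
    {"xyz":[0.02,-0.035,0.01],"twist":[0,0,0],"jaw":1},
    {"xyz":[0.04,-0.07,0.02],"twist":[0,0,0],"jaw":1},
    {"xyz":[0.06,-0.1,0.03],"twist":[0,0,0],"jaw":1},
    {"xyz":[0.07,-0.109,0.03],"twist":[0,0,0],"jaw":1},
    {"xyz":[0.07,-0.109,0.03],"twist":[0,0,0],"jaw":1},
    {"xyz":[0.07,-0.109,0.03],"twist":[0,0,0],"jaw":1}
  ]
}}

```text
clock: 7.55
tcp_pos: [0.4903, 0.2943, 0.1287]
orientation: [0.0, 0.996, -0.087, -0.001]
wrist_force: [-0.5, -0.5, 0.2]
finger_gap: 0.0852
```

```bash
python3 - <<'E'
from h import *
c=env.read_camera('wrist'); save(c,'w6.png'); s,T,p=tool(); print(p,s['joint_pos'].round(2))
for o in tins(c): print('tin',*o)
o=[o for o in tins(c) if abs(o[0][1]-.38)<.05][0]; print('B'); go(*o[0],.1,-10); go(*o[0],.001,-10)
E
```

```text
[0.48960844 0.29359787 0.12904236] [ 0.4   0.36 -0.15  1.07 -0.    2.15]
tin [0.50407556 0.37556525] [43.81762314 44.74986649] 0.032858794118683726 (289, 61, 61, 59)
B
shift [-0.     -0.0833  0.029 ] twist [ 0.001  0.001 -0.001] rows 3.0 j6~ 2.38
shift [ 1.00e-04 -8.34e-02  1.28e-01] twist [ 0.001  0.001 -0.001] rows 4.0 j6~ 2.38
```

View pics/w6.png

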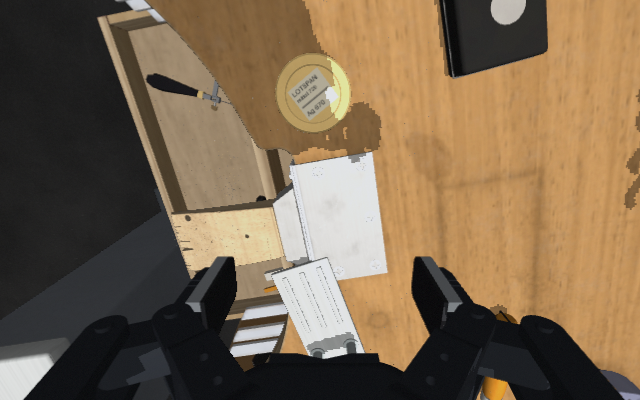

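Tin B is in the arm's shadow, centred at (313,93). I project that pixel directly.

```bash
cat >> h.py <<'E'
def tin_at(c,xy,lo=.022,hi=.075):
    "tin top by height near xy: enclosing circle of points within 3 mm of its top"
    P=cloud(c); near=np.linalg.norm(P[:,:,:2]-np.array(xy),axis=2)<.05
    z=P[:,:,2]; m=near&(z>lo)&(z<hi); zt=np.percentile(z[m],80)
    m=(m&(z>zt-.004)).astype(np.uint8); m=cv2.morphologyEx(m,cv2.MORPH_OPEN,np.ones((3,3)))
    k=cv2.convexHull(max(cv2.findContours(m,0,1)[0],key=cv2.contourArea)).reshape(-1,2)
    w=(onplane(c,k,zt)[:,:2]*1000).astype(np.float32); e=cv2.fitEllipse(w)
    q=P[m>0]; A=np.c_[q[:,:2],np.ones(len(q))]; f=np.linalg.lstsq(A,q[:,2],rcond=None)[0]
    print('tin',np.round(np.array(e[0])/1000,4),'axes',np.round(e[1],1),'top',round(float(np.median(q[:,2])),4),'tilt',f[:2].round(3)); return np.array(e[0])/1000
E
python3 - <<'E'
from h import *
c=env.read_camera('wrist'); print(onplane(c,[313,93],.033))
q=tin_at(c,(.496,.378)); go(*q,.001,-10)
E
```

```text
[[0.49682738 0.37612512 0.033     ]]
tin [0.497  0.3761] axes [56.1 56.2] top 0.033 tilt [-0.001  0.002]
shift [-0.0068 -0.083   0.1284] twist [ 0.001  0.001 -0.002] rows 4.0 j6~ 2.39
```

Request:
{"fn": "servo_tool", "kwargs": {
  "targets": [
    {"xyz":[-0.004,-0.04,0.0],"twist":[0,0,0],"jaw":1},
    {"xyz":[-0.008,-0.08,0.0],"twist":[0,0,0],"jaw":1},
    {"xyz":[-0.008,-0.083,0.03],"twist":[0,0,0],"jaw":1},
    {"xyz":[-0.008,-0.083,0.06],"twist":[0,0,0],"jaw":1},
    {"xyz":[-0.008,-0.083,0.1],"twist":[0,0,0],"jaw":1},
    {"xyz":[-0.008,-0.083,0.1275],"twist":[0,0,0],"jaw":1},
    {"xyz":[-0.008,-0.083,0.1275],"twist":[0,0,0],"jaw":1},
    {"xyz":[-0.008,-0.083,0.1275],"twist":[0,0,0],"jaw":0.4},
    {"xyz":[-0.008,-0.083,0.1275],"twist":[0,0,0],"jaw":0.4},
    {"xyz":[-0.008,-0.083,0.1275],"twist":[0,0,0],"jaw":0.4},
    {"xyz":[-0.008,-0.083,0.1275],"twist":[0,0,0],"jaw":0.4},
    {"xyz":[-0.008,-0.083,0.1275],"twist":[0,0,0],"jaw":0.4}
  ]
}}

```text
clock: 8.65
tcp_pos: [0.4984, 0.3774, 0.0046]
orientation: [-0.001, 0.996, -0.088, 0.002]
wrist_force: [1.0, -0.0, 2.0]
finger_gap: 0.0537
```

Request:
{"fn": "servo_tool", "kwargs": {
  "targets": [
    {"xyz":[0,0,0],"twist":[0,0,0],"jaw":0.4},
    {"xyz":[0,0,0],"twist":[0,0,0],"jaw":0.4},
    {"xyz":[0,0,0],"twist":[0,0,0],"jaw":0.4},
    {"xyz":[0,0,0],"twist":[0,0,0],"jaw":0.4},
    {"xyz":[0,0,-0.03],"twist":[0,0,0],"jaw":0.4},
    {"xyz":[0,0,-0.06],"twist":[0,0,0],"jaw":0.4},
    {"xyz":[0,0,-0.1],"twist":[0,0,0],"jaw":0.4},
    {"xyz":[0,0,-0.13],"twist":[0,0,0],"jaw":0.4},
    {"xyz":[0,0,-0.13],"twist":[0,0,0],"jaw":0.4}
  ]
}}

```text
clock: 9.4
tcp_pos: [0.4995, 0.3785, 0.1392]
orientation: [-0.003, 0.996, -0.088, 0.004]
wrist_force: [1.8, 0.9, -0.1]
finger_gap: 0.0541
```

```bash
python3 - <<'E'
from h import *
c=env.read_camera('wrist'); held(c,.031); s,T,p=tool(); print(p,s['joint_pos'].round(2),s['finger_gap'])
go(.40,.20,.14,-70); go(.40,-.10,.14,-92); go(.47,-.2535,.10,-92)
E
```

```text
top z 0.1663236443745187 11077
off tool [ 0.0016 -0.0011 -0.0303]
off tool [ 0.0014 -0.0009 -0.0303]
29.08197021484375 ((499.90997314453125, 378.42047119140625), (55.81355285644531, 58.08570098876953), 170.9923553466797)
[0.49851309 0.37789998 0.13603834] [0.52 0.45 0.   1.12 0.   2.27] 0.05329599296153365
shift [-0.0658  0.1924 -0.0051] twist [-0.006 -0.002  1.046] rows 9.0 j6~ 3.26
shift [-0.0134  0.4877 -0.0061] twist [-7.00e-03 -1.00e-03  1.43e+00] rows 12.0 j6~ 2.93
shift [0.0822 0.6268 0.0338] twist [-7.00e-03 -1.00e-03  1.43e+00] rows 16.0 j6~ 2.68
```

Request:
{"fn": "servo_tool", "kwargs": {
  "targets": [
    {"xyz":[-0.013,0.038,-0.005],"twist":[0,0,0.1],"jaw":0.4},
    {"xyz":[-0.026,0.076,-0.01],"twist":[0,0,0.2],"jaw":0.4},
    {"xyz":[-0.04,0.114,-0.015],"twist":[0,0,0.3],"jaw":0.4},
    {"xyz":[-0.053,0.152,-0.015],"twist":[0,0,0.4],"jaw":0.4},
    {"xyz":[-0.066,0.19,-0.015],"twist":[0,0,0.5],"jaw":0.4},
    {"xyz":[-0.059,0.23,-0.015],"twist":[0,0,0.6],"jaw":0.4},
    {"xyz":[-0.052,0.27,-0.015],"twist":[0,0,0.7],"jaw":0.4},
    {"xyz":[-0.045,0.31,-0.015],"twist":[0,0,0.8],"jaw":0.4},
    {"xyz":[-0.038,0.35,-0.015],"twist":[0,0,0.9],"jaw":0.4},
    {"xyz":[-0.031,0.39,-0.015],"twist":[0,0,1.0],"jaw":0.4},
    {"xyz":[-0.024,0.43,-0.015],"twist":[0,0,1.1],"jaw":0.4},
    {"xyz":[-0.017,0.468,-0.015],"twist":[0,0,1.2],"jaw":0.4}
  ]
}}

```text
clock: 10.45
tcp_pos: [0.3961, -0.0825, 0.1458]
orientation: [0.0, 0.771, -0.637, -0.001]
wrist_force: [1.2, 0.2, -0.4]
finger_gap: 0.0536
```

```bash
python3 - <<'E'
from h import *
s,T,p=tool(); print(p,s['joint_pos'].round(2),s['finger_gap'])
go(.47,-.2535,.10,-92)
E
```

```text
[ 0.39608809 -0.08254972  0.14584097] [-0.4   0.04 -0.51  1.03 -0.    2.55] 0.05355676555205157
shift [ 0.1819 -0.0405  0.0455] twist [0.003 0.001 0.225] rows 5.0 j6~ 2.68
```

Request:
{"fn": "servo_tool", "kwargs": {
  "targets": [
    {"xyz":[0.036,-0.008,0.0],"twist":[0,0,0.05],"jaw":0.4},
    {"xyz":[0.073,-0.016,0.0],"twist":[0,0,0.1],"jaw":0.4},
    {"xyz":[0.11,-0.024,0.0],"twist":[0,0,0.15],"jaw":0.4},
    {"xyz":[0.146,-0.032,0.02],"twist":[0,0,0.2],"jaw":0.4},
    {"xyz":[0.182,-0.0405,0.0455],"twist":[0,0,0.225],"jaw":0.4},
    {"xyz":[0.182,-0.0405,0.0455],"twist":[0,0,0.225],"jaw":0.4},
    {"xyz":[0.182,-0.0405,0.0455],"twist":[0,0,0.225],"jaw":0.4},
    {"xyz":[0.182,-0.0405,0.0455],"twist":[0,0,0.225],"jaw":0.4}
  ]
}}

```text
clock: 11.12
tcp_pos: [0.4712, -0.2506, 0.1]
orientation: [-0.0, -0.696, 0.718, 0.003]
wrist_force: [-0.1, 0.1, -0.2]
finger_gap: 0.0538
```

```bash
python3 - <<'E'
from h import *
c=env.read_camera('wrist'); held(c,.031); s,T,p=tool(); print(p,s['joint_pos'].round(2),s['finger_gap'])
for o in shaker(c): print('pocket',*[a.round(4) for a in o])
tin_at(c,(.534,-.258),.045,.08)
print(T[:,0])
E
```

```text
top z 0.12716913832730306 10355
off tool [ 0.0018 -0.0014 -0.0262]
off tool [ 0.0019 -0.0014 -0.0262]
28.400026321411133 ((473.0336608886719, -252.43048095703125), (55.758609771728516, 56.76848220825195), 82.40485382080078)
[ 0.4716768  -0.25038956  0.10101001] [-0.64  0.31 -0.29  0.98  0.    2.53] 0.05342171701633611
pocket [ 0.4803 -0.2551] [0.0386 0.0596] [ 0.4841 -0.2558]
tin [ 0.5478 -0.2582] axes [77.2 84.7] top 0.0644 tilt [-0.031 -0.005]
[-0.02957761 -0.99956053 -0.00197624]
```

Request:
{"fn": "servo_tool", "kwargs": {
  "targets": [
    {"xyz":[0.0018,0.0035,0.0],"twist":[0,0,0],"jaw":0.4},
    {"xyz":[0.0018,0.0035,0.02],"twist":[0,0,0],"jaw":0.4},
    {"xyz":[0.0018,0.0035,0.04],"twist":[0,0,0],"jaw":0.4},
    {"xyz":[0.0018,0.0035,0.052],"twist":[0,0,0],"jaw":0.4},
    {"xyz":[0.0018,0.0035,0.058],"twist":[0,0,0],"jaw":0.4},
    {"xyz":[0.0018,0.0035,0.062],"twist":[0,0,0],"jaw":0.4},
    {"xyz":[0.0018,0.0035,0.065],"twist":[0,0,0],"jaw":0.4},
    {"xyz":[0.0018,0.0035,0.065],"twist":[0,0,0],"jaw":0.4}
  ]
}}

```text
clock: 11.83
tcp_pos: [0.4696, -0.2534, 0.0373]
orientation: [0.0, -0.697, 0.718, -0.0]
wrist_force: [-0.2, 1.0, 0.2]
finger_gap: 0.0538
```

Request:
{"fn": "servo_tool", "kwargs": {
  "targets": [
    {"xyz":[0,0,0],"twist":[0,0,0],"jaw":0.75},
    {"xyz":[0,0,0],"twist":[0,0,0],"jaw":0.85},
    {"xyz":[0,0,0],"twist":[0,0,0],"jaw":0.85},
    {"xyz":[0,0,0],"twist":[0,0,0],"jaw":0.85},
    {"xyz":[0,0,-0.03],"twist":[0,0,0],"jaw":0.85},
    {"xyz":[0,0,-0.07],"twist":[0,0,0],"jaw":0.85},
    {"xyz":[0,0.02,-0.1],"twist":[0,0,0],"jaw":0.85},
    {"xyz":[0,0.05,-0.12],"twist":[0,0,0],"jaw":0.85},
    {"xyz":[0,0.07,-0.12],"twist":[0,0,0],"jaw":0.85},
    {"xyz":[0,0.07,-0.12],"twist":[0,0,0],"jaw":0.85},
    {"xyz":[0,0.07,-0.12],"twist":[0,0,0],"jaw":0.85}
  ]
}}

```text
clock: 12.75
tcp_pos: [0.3991, -0.2517, 0.1575]
orientation: [0.0, -0.696, 0.718, -0.001]
wrist_force: [0.2, -1.0, 0.9]
finger_gap: 0.0724
```

```bash
python3 - <<'E'
from h import *
c=env.read_camera('wrist'); save(c,'w7.png',(150,20,500,320),s=1.8); s,T,p=tool(); print(p)
for o in shaker(c): print('pocket',*[a.round(4) for a in o])
for o in tins(c): print('tin',*o)
t=env.read_camera('top')
for o in tins(t): print('top tin',*o)
E
```

```text
[ 0.39962178 -0.25171359  0.15701821]
pocket [ 0.5156 -0.2561] [0.0251 0.0585] [ 0.5107 -0.2533]
pocket [ 0.4052 -0.2524] [0.0594 0.0603] [ 0.406  -0.2526]
tin [ 0.34181284 -0.25063657] [ 6.30899572 13.09133816] 0.072190447894458 (315, 267, 15, 7)
tin [ 0.47069083 -0.25546797] [55.21727371 56.34337997] 0.05935868007676241 (286, 72, 74, 78)
tin [ 0.53433661 -0.25898026] [54.8894043  55.15316391] 0.06476222179578933 (285, 0, 81, 59)
top tin [ 0.4717558  -0.25470593] [55.82865143 61.02751541] 0.058723707299462524 (410, 194, 14, 15)
top tin [0.50601199 0.48403491] [51.60694885 55.85267639] 0.03721053473190006 (220, 192, 13, 13)
top tin [ 0.53498346 -0.25632083] [55.83386993 57.59701157] 0.06412992927708738 (410, 178, 14, 14)
```

View pics/w7.png

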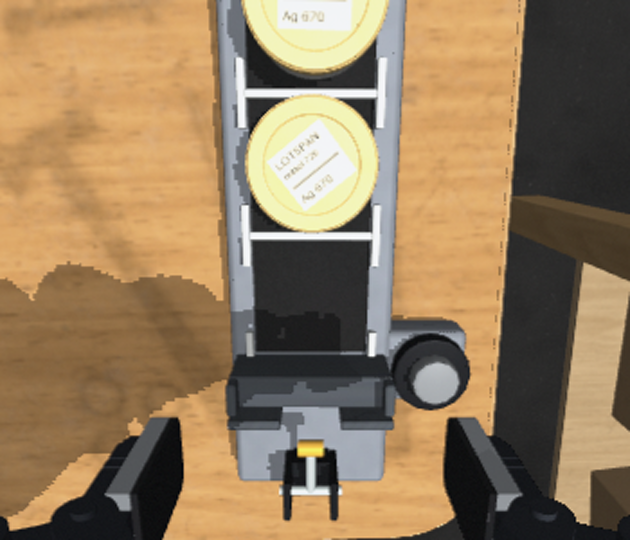

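Both tins are seated between the rims (middle one at (312,163), far one at (315,20)). Now tin A.

Request:
{"fn": "servo_tool", "kwargs": {
  "targets": [
    {"xyz":[-0.04,0.001,0],"twist":[0,0,-0.12],"jaw":1},
    {"xyz":[-0.08,0.002,0],"twist":[0,0,-0.24],"jaw":1},
    {"xyz":[-0.12,0.003,0],"twist":[0,0,-0.36],"jaw":1},
    {"xyz":[-0.16,0.004,0],"twist":[0,0,-0.48],"jaw":1},
    {"xyz":[-0.2,0.006,0],"twist":[0,0,-0.6],"jaw":1},
    {"xyz":[-0.24,0.007,0],"twist":[0,0,-0.72],"jaw":1},
    {"xyz":[-0.28,0.008,0],"twist":[0,0,-0.84],"jaw":1},
    {"xyz":[-0.32,0.009,0],"twist":[0,0,-0.96],"jaw":1},
    {"xyz":[-0.36,0.01,0],"twist":[0,0,-1.08],"jaw":1},
    {"xyz":[-0.4,0.012,0],"twist":[0,0,-1.2],"jaw":1},
    {"xyz":[-0.44,0.013,0],"twist":[0,0,-1.32],"jaw":1},
    {"xyz":[-0.48,0.013,0],"twist":[0,0,-1.43],"jaw":1}
  ]
}}

```text
clock: 13.85
tcp_pos: [0.4006, 0.2316, 0.1561]
orientation: [0.0, 0.997, -0.082, -0.0]
wrist_force: [0.8, -0.2, 1.2]
finger_gap: 0.0855
```

```bash
python3 - <<'E'
from h import *
go(.49,.41,.13,-10)
E
```

```text
shift [ 0.0591 -0.1907  0.026 ] twist [0.    0.001 0.011] rows 5.0 j6~ 2.44
```

Request:
{"fn": "servo_tool", "kwargs": {
  "targets": [
    {"xyz":[0.012,-0.038,0.005],"twist":[0,0,0],"jaw":1},
    {"xyz":[0.024,-0.076,0.01],"twist":[0,0,0],"jaw":1},
    {"xyz":[0.036,-0.114,0.015],"twist":[0,0,0],"jaw":1},
    {"xyz":[0.048,-0.152,0.02],"twist":[0,0,0],"jaw":1},
    {"xyz":[0.059,-0.19,0.026],"twist":[0,0,0],"jaw":1},
    {"xyz":[0.059,-0.19,0.026],"twist":[0,0,0],"jaw":1},
    {"xyz":[0.059,-0.19,0.026],"twist":[0,0,0],"jaw":1}
  ]
}}

```text
clock: 14.43
tcp_pos: [0.491, 0.4079, 0.1271]
orientation: [0.001, 0.996, -0.084, -0.002]
wrist_force: [0.6, -0.3, 0.4]
finger_gap: 0.0854
```

```bash
python3 - <<'E'
from h import *
c=env.read_camera('wrist'); s,T,p=tool(); print(p,s['joint_pos'].round(2)); save(c,'w8.png')
q=tin_at(c,(.506,.484)); go(*q,.001,-10)
E
```

```text
[0.4905327  0.40656124 0.12827541] [ 0.57  0.48  0.04  1.13 -0.    2.31]
tin [0.5056 0.4807] axes [56.1 56.1] top 0.037 tilt [0.    0.001]
shift [ 0.0027 -0.0759  0.1271] twist [0.003 0.003 0.005] rows 4.0 j6~ 2.5
```

Request:
{"fn": "servo_tool", "kwargs": {
  "targets": [
    {"xyz":[0.0,-0.04,0.0],"twist":[0,0,0],"jaw":1},
    {"xyz":[0.0005,-0.076,0.0],"twist":[0,0,0],"jaw":1},
    {"xyz":[0.0005,-0.076,0.03],"twist":[0,0,0],"jaw":1},
    {"xyz":[0.0005,-0.076,0.06],"twist":[0,0,0],"jaw":1},
    {"xyz":[0.0005,-0.076,0.1],"twist":[0,0,0],"jaw":1},
    {"xyz":[0.0005,-0.076,0.126],"twist":[0,0,0],"jaw":1},
    {"xyz":[0.0005,-0.076,0.126],"twist":[0,0,0],"jaw":1},
    {"xyz":[0.0005,-0.076,0.126],"twist":[0,0,0],"jaw":0.4},
    {"xyz":[0.0005,-0.076,0.126],"twist":[0,0,0],"jaw":0.4},
    {"xyz":[0.0005,-0.076,0.126],"twist":[0,0,0],"jaw":0.4},
    {"xyz":[0.0005,-0.076,0.126],"twist":[0,0,0],"jaw":0.4},
    {"xyz":[0.0005,-0.076,0.126],"twist":[0,0,0],"jaw":0.4}
  ]
}}

```text
clock: 15.48
tcp_pos: [0.5065, 0.4817, 0.0074]
orientation: [-0.001, 0.996, -0.086, 0.002]
wrist_force: [0.4, -0.1, 1.2]
finger_gap: 0.0538
```

Request:
{"fn": "servo_tool", "kwargs": {
  "targets": [
    {"xyz":[0,0,0],"twist":[0,0,0],"jaw":0.4},
    {"xyz":[0,0,0],"twist":[0,0,0],"jaw":0.4},
    {"xyz":[0,0,0],"twist":[0,0,0],"jaw":0.4},
    {"xyz":[0,0,0],"twist":[0,0,0],"jaw":0.4},
    {"xyz":[0,0,-0.03],"twist":[0,0,0],"jaw":0.4},
    {"xyz":[0,0,-0.06],"twist":[0,0,0],"jaw":0.4},
    {"xyz":[0,0,-0.1],"twist":[0,0,0],"jaw":0.4},
    {"xyz":[0,0,-0.14],"twist":[0,0,0],"jaw":0.4},
    {"xyz":[0,0,-0.14],"twist":[0,0,0],"jaw":0.4}
  ]
}}

```text
clock: 16.23
tcp_pos: [0.5077, 0.4832, 0.154]
orientation: [-0.004, 0.996, -0.085, 0.005]
wrist_force: [1.0, 1.6, 1.1]
finger_gap: 0.0538
```

```bash
python3 - <<'E'
from h import *
c=env.read_camera('wrist'); held(c,.033); s,T,p=tool(); print(p,s['joint_pos'].round(2),s['finger_gap'])
go(.40,.20,.15,-70); go(.40,-.10,.15,-92)
E
```

```text
top z 0.18240385740373108 11233
off tool [ 0.0014 -0.0015 -0.032 ]
off tool [ 0.0014 -0.0013 -0.032 ]
29.01885986328125 ((508.3049011230469, 483.4424133300781), (55.87195587158203, 57.922142028808594), 173.4861297607422)
[0.50696885 0.48261682 0.15036499] [0.65 0.58 0.26 1.24 0.   2.39] 0.05383981876225292
shift [-0.0574  0.2967 -0.002 ] twist [-0.009 -0.002  1.051] rows 9.0 j6~ 3.26
shift [-0.0064  0.5923 -0.0036] twist [-0.01  -0.     1.435] rows 15.0 j6~ 2.93
```

Request:
{"fn": "servo_tool", "kwargs": {
  "targets": [
    {"xyz":[-0.008,0.04,-0.002],"twist":[0,0,0.09],"jaw":0.4},
    {"xyz":[-0.016,0.08,-0.002],"twist":[0,0,0.18],"jaw":0.4},
    {"xyz":[-0.023,0.12,-0.002],"twist":[0,0,0.27],"jaw":0.4},
    {"xyz":[-0.031,0.16,-0.002],"twist":[0,0,0.36],"jaw":0.4},
    {"xyz":[-0.039,0.2,-0.002],"twist":[0,0,0.45],"jaw":0.4},
    {"xyz":[-0.047,0.24,-0.002],"twist":[0,0,0.54],"jaw":0.4},
    {"xyz":[-0.054,0.28,-0.002],"twist":[0,0,0.63],"jaw":0.4},
    {"xyz":[-0.052,0.32,-0.002],"twist":[0,0,0.72],"jaw":0.4},
    {"xyz":[-0.046,0.36,-0.002],"twist":[0,0,0.81],"jaw":0.4},
    {"xyz":[-0.039,0.4,-0.002],"twist":[0,0,0.9],"jaw":0.4},
    {"xyz":[-0.032,0.44,-0.002],"twist":[0,0,0.99],"jaw":0.4},
    {"xyz":[-0.025,0.48,-0.002],"twist":[0,0,1.08],"jaw":0.4}
  ]
}}

```text
clock: 17.28
tcp_pos: [0.3966, 0.0106, 0.1456]
orientation: [0.0, 0.81, -0.587, -0.001]
wrist_force: [1.5, -0.0, -0.9]
finger_gap: 0.054
```

```bash
python3 - <<'E'
from h import *
s,T,p=tool(); print(p,s['joint_pos'].round(2),s['finger_gap'])
go(.4065,-.2505,.10,-92)
E
```

```text
[0.39663828 0.01061295 0.14562642] [-0.18  0.02 -0.53  1.03  0.    2.65] 0.05398895183216665
shift [0.2513 0.0717 0.0455] twist [0.002 0.001 0.351] rows 7.0 j6~ 2.62
```

Request:
{"fn": "servo_tool", "kwargs": {
  "targets": [
    {"xyz":[0.036,0.01,0.0],"twist":[0,0,0.05],"jaw":0.4},
    {"xyz":[0.072,0.02,0.0],"twist":[0,0,0.1],"jaw":0.4},
    {"xyz":[0.108,0.03,0.0],"twist":[0,0,0.15],"jaw":0.4},
    {"xyz":[0.144,0.041,0.0],"twist":[0,0,0.2],"jaw":0.4},
    {"xyz":[0.18,0.051,0.01],"twist":[0,0,0.26],"jaw":0.4},
    {"xyz":[0.216,0.062,0.025],"twist":[0,0,0.31],"jaw":0.4},
    {"xyz":[0.251,0.072,0.0455],"twist":[0,0,0.351],"jaw":0.4},
    {"xyz":[0.251,0.072,0.0455],"twist":[0,0,0.351],"jaw":0.4},
    {"xyz":[0.251,0.072,0.0455],"twist":[0,0,0.351],"jaw":0.4},
    {"xyz":[0.251,0.072,0.0455],"twist":[0,0,0.351],"jaw":0.4}
  ]
}}

```text
clock: 18.12
tcp_pos: [0.4077, -0.2478, 0.1]
orientation: [-0.0, -0.696, 0.718, 0.002]
wrist_force: [-0.9, 0.6, -1.0]
finger_gap: 0.0536
```

```bash
python3 - <<'E'
from h import *
c=env.read_camera('wrist'); held(c,.031); s,T,p=tool(); print(p,s['joint_pos'].round(2),s['finger_gap'],T[:,0])
for o in shaker(c): print('pocket',*[a.round(4) for a in o])
E
```

```text
top z 0.12842674732306708 11395
off tool [ 0.0019 -0.0021 -0.0278]
off tool [ 0.0021 -0.002  -0.0278]
28.762012481689453 ((410.1645202636719, -249.8364715576172), (55.825218200683594, 57.45042037963867), 85.81163024902344)
[ 0.40817296 -0.24758276  0.10064536] [-0.71  0.21 -0.42  0.94  0.    2.46] 0.054136633802803966 [-0.030509   -0.99953289 -0.00178792]
pocket [ 0.5154 -0.256 ] [0.0253 0.0583] [ 0.5103 -0.2527]
pocket [ 0.4165 -0.253 ] [0.0364 0.0597] [ 0.4211 -0.2543]
```

Request:
{"fn": "servo_tool", "kwargs": {
  "targets": [
    {"xyz":[0.002,0.0047,0.0],"twist":[0,0,0],"jaw":0.4},
    {"xyz":[0.002,0.0047,0.02],"twist":[0,0,0],"jaw":0.4},
    {"xyz":[0.002,0.0047,0.04],"twist":[0,0,0],"jaw":0.4},
    {"xyz":[0.002,0.0047,0.052],"twist":[0,0,0],"jaw":0.4},
    {"xyz":[0.002,0.0047,0.058],"twist":[0,0,0],"jaw":0.4},
    {"xyz":[0.002,0.0047,0.062],"twist":[0,0,0],"jaw":0.4},
    {"xyz":[0.002,0.0047,0.065],"twist":[0,0,0],"jaw":0.4},
    {"xyz":[0.002,0.0047,0.065],"twist":[0,0,0],"jaw":0.4}
  ]
}}

```text
clock: 18.83
tcp_pos: [0.4045, -0.2506, 0.0366]
orientation: [-0.0, -0.696, 0.718, -0.0]
wrist_force: [-0.4, -0.2, -0.4]
finger_gap: 0.0542
```

Request:
{"fn": "servo_tool", "kwargs": {
  "targets": [
    {"xyz":[0,0,0],"twist":[0,0,0],"jaw":0.75},
    {"xyz":[0,0,0],"twist":[0,0,0],"jaw":0.85},
    {"xyz":[0,0,0],"twist":[0,0,0],"jaw":0.85},
    {"xyz":[0,0,0],"twist":[0,0,0],"jaw":0.85},
    {"xyz":[0,0,-0.03],"twist":[0,0,0],"jaw":0.85},
    {"xyz":[0,0,-0.07],"twist":[0,0,0],"jaw":0.85},
    {"xyz":[0,0,-0.11],"twist":[0,0,0],"jaw":0.85},
    {"xyz":[0,0.01,-0.15],"twist":[0,0,0],"jaw":0.5},
    {"xyz":[0,0.03,-0.17],"twist":[0,0,0],"jaw":0},
    {"xyz":[0,0.03,-0.17],"twist":[0,0,0],"jaw":0},
    {"xyz":[0,0.03,-0.17],"twist":[0,0,0],"jaw":0},
    {"xyz":[0,0.03,-0.17],"twist":[0,0,0],"jaw":0}
  ]
}}

```text
clock: 19.83
tcp_pos: [0.3742, -0.2498, 0.2058]
orientation: [0.0, -0.696, 0.718, -0.0]
wrist_force: [-0.4, 0.1, -0.7]
finger_gap: 0.0118
```

```bash
python3 - <<'E'
from h import *
c=env.read_camera('wrist'); save(c,'w9.png',(150,20,500,320),s=1.8); s,T,p=tool(); print(p,s['finger_gap'])
P=cloud(c)
for o in tins(c): 
    b=o[3]; q=P[b[1]+8:b[1]+b[3]-8,b[0]+8:b[0]+b[2]-8].reshape(-1,3)
    if len(q)>200: f=np.linalg.lstsq(np.c_[q[:,:2],np.ones(len(q))],q[:,2],rcond=None)[0]; print('tilt',f[:2].round(3))
    print('tin',*o)
go(.4060,-.2495,.09,-92)
E
```

```text
[ 0.3740685  -0.24949187  0.20514462] 0.004644007890373278
tilt [ 0.445 -0.013]
tin [ 0.40595514 -0.25290839] [54.8477211  56.23167801] 0.0632890254751193 (295, 124, 59, 59)
tilt [-0.097  0.015]
tin [ 0.47057483 -0.25564574] [54.8405304 55.9924202] 0.059371538557497716 (294, 46, 62, 68)
tilt [-2.563  0.113]
tin [ 0.53443311 -0.2590751 ] [54.87222672 56.13962173] 0.0647873627040097 (293, 0, 68, 35)
shift [-0.0009 -0.032   0.1151] twist [0.001 0.001 0.004] rows 3.0 j6~ 2.62
```

View pics/w9.png

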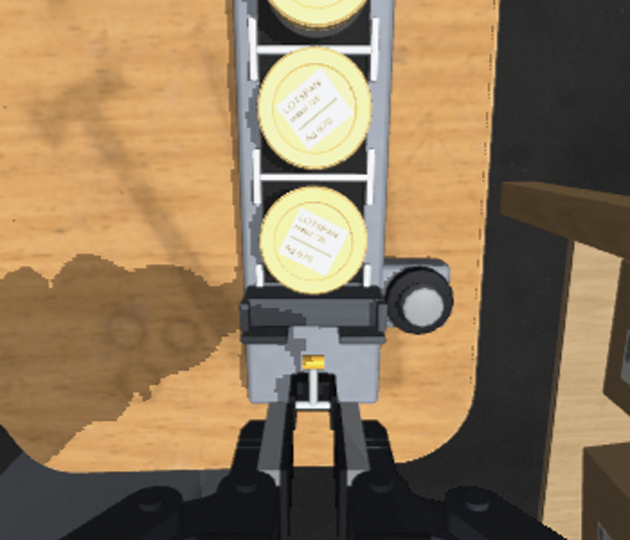

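All three tins are in pockets. Next I push the lids down with shut fingers, nearest tin first, watching the force.

Request:
{"fn": "servo_tool", "kwargs": {
  "targets": [
    {"xyz":[0,-0.03,0.04],"twist":[0,0,0],"jaw":0},
    {"xyz":[0,-0.0305,0.08],"twist":[0,0,0],"jaw":0},
    {"xyz":[0,-0.0305,0.11],"twist":[0,0,0],"jaw":0},
    {"xyz":[0,-0.0305,0.13],"twist":[0,0,0],"jaw":0},
    {"xyz":[0,-0.0305,0.137],"twist":[0,0,0],"jaw":0},
    {"xyz":[0,-0.0305,0.142],"twist":[0,0,0],"jaw":0},
    {"xyz":[0,-0.0305,0.146],"twist":[0,0,0],"jaw":0},
    {"xyz":[0,-0.0305,0.146],"twist":[0,0,0],"jaw":0},
    {"xyz":[0,-0.0305,0.146],"twist":[0,0,0],"jaw":0}
  ]
}}

```text
clock: 20.63
tcp_pos: [0.4056, -0.2515, 0.0613]
orientation: [0.0, -0.696, 0.718, -0.001]
wrist_force: [0.4, 0.3, -0.0]
finger_gap: 0.0003
```

Request:
{"fn": "servo_tool", "kwargs": {
  "targets": [
    {"xyz":[0,0,0.002],"twist":[0,0,0],"jaw":0},
    {"xyz":[0,0,0.002],"twist":[0,0,0],"jaw":0},
    {"xyz":[0,0,0.003],"twist":[0,0,0],"jaw":0},
    {"xyz":[0,0,0.003],"twist":[0,0,0],"jaw":0}
  ]
}}

```text
clock: 20.97
tcp_pos: [0.4053, -0.2513, 0.0579]
orientation: [0.0, -0.696, 0.718, -0.001]
wrist_force: [0.3, -0.4, 0.2]
finger_gap: 0.0002
```

Request:
{"fn": "servo_tool", "kwargs": {
  "targets": [
    {"xyz":[0,0,0.001],"twist":[0,0,0],"jaw":0},
    {"xyz":[0,0,0.002],"twist":[0,0,0],"jaw":0},
    {"xyz":[0,0,0.002],"twist":[0,0,0],"jaw":0}
  ]
}}

```text
clock: 21.22
tcp_pos: [0.4053, -0.2514, 0.0574]
orientation: [-0.0, -0.696, 0.718, -0.001]
wrist_force: [-3.1, 2.1, 17.7]
finger_gap: 0.0002
```

Request:
{"fn": "servo_tool", "kwargs": {
  "targets": [
    {"xyz":[0,0,-0.02],"twist":[0,0,0],"jaw":0},
    {"xyz":[0,-0.02,-0.03],"twist":[0,0,0],"jaw":0},
    {"xyz":[0.0005,-0.05,-0.03],"twist":[0,0,0],"jaw":0},
    {"xyz":[0.0005,-0.0645,-0.025],"twist":[0,0,0],"jaw":0},
    {"xyz":[0.0005,-0.0645,-0.012],"twist":[0,0,0],"jaw":0},
    {"xyz":[0.0005,-0.0645,-0.006],"twist":[0,0,0],"jaw":0},
    {"xyz":[0.0005,-0.0645,-0.003],"twist":[0,0,0],"jaw":0},
    {"xyz":[0.0005,-0.0645,-0.001],"twist":[0,0,0],"jaw":0},
    {"xyz":[0.0005,-0.0645,0],"twist":[0,0,0],"jaw":0},
    {"xyz":[0.0005,-0.0645,0],"twist":[0,0,0],"jaw":0},
    {"xyz":[0.0005,-0.0645,0],"twist":[0,0,0],"jaw":0}
  ]
}}

```text
clock: 22.13
tcp_pos: [0.4684, -0.2526, 0.0574]
orientation: [0.0, -0.696, 0.718, 0.0]
wrist_force: [-4.6, 5.3, 15.7]
finger_gap: 0.0
```

Request:
{"fn": "servo_tool", "kwargs": {
  "targets": [
    {"xyz":[0,0,-0.02],"twist":[0,0,0],"jaw":0},
    {"xyz":[0,-0.02,-0.03],"twist":[0,0,0],"jaw":0},
    {"xyz":[0.0005,-0.05,-0.03],"twist":[0,0,0],"jaw":0},
    {"xyz":[0.0005,-0.0645,-0.025],"twist":[0,0,0],"jaw":0},
    {"xyz":[0.0005,-0.0645,-0.012],"twist":[0,0,0],"jaw":0},
    {"xyz":[0.0005,-0.0645,-0.006],"twist":[0,0,0],"jaw":0},
    {"xyz":[0.0005,-0.0645,-0.003],"twist":[0,0,0],"jaw":0},
    {"xyz":[0.0005,-0.0645,-0.001],"twist":[0,0,0],"jaw":0},
    {"xyz":[0.0005,-0.0645,0],"twist":[0,0,0],"jaw":0},
    {"xyz":[0.0005,-0.0645,0],"twist":[0,0,0],"jaw":0},
    {"xyz":[0.0005,-0.0645,0],"twist":[0,0,0],"jaw":0}
  ]
}}

```text
clock: 23.05
tcp_pos: [0.5325, -0.2553, 0.0575]
orientation: [0.0, -0.696, 0.718, 0.0]
wrist_force: [-2.8, 3.2, 14.1]
finger_gap: -0.0001
```

Request:
{"fn": "servo_tool", "kwargs": {
  "targets": [
    {"xyz":[0,0,-0.03],"twist":[0,0,0],"jaw":0},
    {"xyz":[0,0,-0.06],"twist":[0,0,0],"jaw":0.5},
    {"xyz":[0,0.02,-0.09],"twist":[0,0,0],"jaw":0.5},
    {"xyz":[0,0.06,-0.12],"twist":[0,0,0],"jaw":0.6},
    {"xyz":[0,0.1,-0.14],"twist":[0,0,0],"jaw":0.6},
    {"xyz":[0,0.13,-0.15],"twist":[0,0,0],"jaw":0.6},
    {"xyz":[0,0.13,-0.15],"twist":[0,0,0],"jaw":0.6},
    {"xyz":[0,0.13,-0.15],"twist":[0,0,0],"jaw":0.6}
  ]
}}

```text
clock: 23.72
tcp_pos: [0.4018, -0.2517, 0.2068]
orientation: [0.0, -0.695, 0.719, -0.001]
wrist_force: [0.3, -0.2, 0.4]
finger_gap: 0.0512
```

```bash
python3 - <<'E'
from h import *
import pickle
c=env.read_camera('wrist'); pickle.dump(c,open('w10.pkl','wb')); s,T,p=tool(); print(p,s['finger_gap'])
for o in tins(c): print('tin',*o)
P=cloud(c); 
for o in shaker(c): print('p',o)
# guard: bright low-saturation region 3..10 mm high
h=cv2.cvtColor(c['color'],cv2.COLOR_RGB2HSV)
save(c,'w10.png')
go(.48,.06,.20,8)
E
```

```text
[ 0.40282575 -0.25186943  0.20599655] 0.05121753920594115
tin [ 0.40626181 -0.25298573] [54.88063431 55.81315613] 0.05753919922020262 (295, 153, 56, 55)
tin [ 0.47062454 -0.25546062] [55.10948181 56.05984879] 0.05751505645427624 (294, 81, 59, 63)
tin [ 0.53405585 -0.25892215] [55.22103119 55.40046692] 0.05749069977676921 (293, 0, 64, 72)
shift [-0.3143 -0.0668  0.0058] twist [-0.    -0.002 -1.743] rows 14.0 j6~ 1.55
```

Lids all read 57.5 mm above the bench, which means closed. Now a look at the guard.

Request:
{"fn": "servo_tool", "kwargs": {
  "targets": [
    {"xyz":[-0.026,-0.004,0],"twist":[0,0,-0.12],"jaw":0.6},
    {"xyz":[-0.052,-0.008,0],"twist":[0,0,-0.24],"jaw":0.6},
    {"xyz":[-0.079,-0.013,0],"twist":[0,0,-0.36],"jaw":0.6},
    {"xyz":[-0.105,-0.017,0],"twist":[0,0,-0.48],"jaw":0.6},
    {"xyz":[-0.131,-0.022,0],"twist":[0,0,-0.6],"jaw":0.6},
    {"xyz":[-0.157,-0.026,0],"twist":[0,0,-0.72],"jaw":0.6},
    {"xyz":[-0.184,-0.03,0],"twist":[0,0,-0.84],"jaw":0.6},
    {"xyz":[-0.21,-0.034,0],"twist":[0,0,-0.96],"jaw":0.6},
    {"xyz":[-0.236,-0.039,0],"twist":[0,0,-1.08],"jaw":0.6},
    {"xyz":[-0.262,-0.043,0],"twist":[0,0,-1.2],"jaw":0.6},
    {"xyz":[-0.288,-0.047,0],"twist":[0,0,-1.32],"jaw":0.6},
    {"xyz":[-0.288,-0.047,0],"twist":[0,0,-1.44],"jaw":0.6}
  ]
}}

```text
clock: 24.77
tcp_pos: [0.4603, 0.0386, 0.2041]
orientation: [-0.001, 0.997, -0.075, -0.001]
wrist_force: [-0.3, -1.3, -1.1]
finger_gap: 0.0512
```

Request:
{"fn": "servo_tool", "kwargs": {
  "targets": [
    {"xyz":[0,0,0],"twist":[0,0,-0.12],"jaw":0.6},
    {"xyz":[0,0,0],"twist":[0,0,-0.24],"jaw":0.6},
    {"xyz":[0,0,0],"twist":[0,0,-0.3],"jaw":0.6},
    {"xyz":[0,0,0],"twist":[0,0,-0.3],"jaw":0.6},
    {"xyz":[0,0,0],"twist":[0,0,-0.3],"jaw":0.6}
  ]
}}

```text
clock: 25.18
tcp_pos: [0.4598, 0.0351, 0.2043]
orientation: [-0.0, 0.998, 0.068, -0.001]
wrist_force: [-1.2, -0.6, 0.2]
finger_gap: 0.0514
```

```bash
cat >> h.py <<'E'
def handle(c,zlo,zhi,box,zt):
    P=cloud(c); (x0,x1,y0,y1)=box
    m=((P[:,:,2]>zlo)&(P[:,:,2]<zhi)&(c['color'].max(2)<90)&(P[:,:,0]>x0)&(P[:,:,0]<x1)&(P[:,:,1]>y0)&(P[:,:,1]<y1)).astype(np.uint8)
    k=max(cv2.findContours(m,0,1)[0],key=cv2.contourArea).reshape(-1,2)
    w=(onplane(c,k,zt)[:,:2]*1000).astype(np.float32); r=cv2.minAreaRect(w)
    b=cv2.boxPoints(r); e=max((b[1]-b[0],b[2]-b[1]),key=np.linalg.norm)
    print('handle',np.round(np.array(r[0])/1000,4),np.round(r[1],1),'axis deg',np.degrees(np.arctan2(e[1],e[0])).round(1),'top z',np.median(P[:,:,2][m>0]).round(4))
E
python3 - <<'E'
from h import *
import pickle
c=env.read_camera('wrist'); pickle.dump(c,open('w11.pkl','wb')); s,T,p=tool(); print(p,s['joint_pos'].round(2),T[:,0].round(3)); save(c,'w11.png',s=1.25)
handle(c,.03,.05,(.4,.54,.05,.2),.041)
E
```

```text
[0.4597417  0.03491477 0.20449649] [-0.1   0.11 -0.28  1.18 -0.    1.34] [ 0.991  0.136 -0.001]
handle [0.4697 0.1148] [50.6 13.7] axis deg 9.6 top z 0.0394
```

View pics/w11.png

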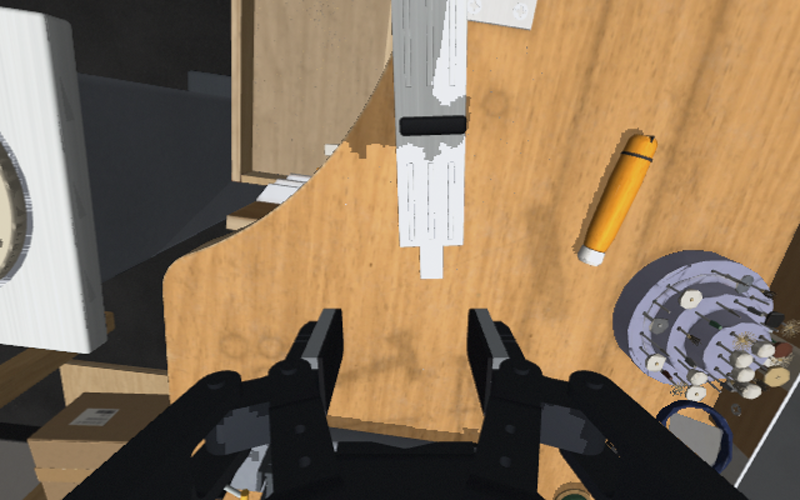

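The guard lies flat, with its handle at (433,125) and tongue at (431,262) pointing toward the robot's right. The handle centre is at about (0.469, 0.115) and the bar axis at 9.6°.

Request:
{"fn": "servo_tool", "kwargs": {
  "targets": [
    {"xyz":[0.002,-0.007,0],"twist":[0,0,-0.12],"jaw":0.5},
    {"xyz":[0.004,-0.014,0],"twist":[0,0,-0.24],"jaw":0.5},
    {"xyz":[0.006,-0.021,0.01],"twist":[0,0,-0.36],"jaw":0.5},
    {"xyz":[0.008,-0.028,0.02],"twist":[0,0,-0.48],"jaw":0.5},
    {"xyz":[0.01,-0.035,0.03],"twist":[0,0,-0.6],"jaw":0.5},
    {"xyz":[0.012,-0.042,0.04],"twist":[0,0,-0.72],"jaw":0.5},
    {"xyz":[0.014,-0.05,0.05],"twist":[0,0,-0.84],"jaw":0.5},
    {"xyz":[0.016,-0.058,0.06],"twist":[0,0,-0.96],"jaw":0.5},
    {"xyz":[0.017,-0.066,0.07],"twist":[0,0,-1.08],"jaw":0.5},
    {"xyz":[0.018,-0.072,0.08],"twist":[0,0,-1.2],"jaw":0.5},
    {"xyz":[0.019,-0.078,0.09],"twist":[0,0,-1.32],"jaw":0.5},
    {"xyz":[0.019,-0.078,0.1],"twist":[0,0,-1.44],"jaw":0.5}
  ]
}}

```text
clock: 26.23
tcp_pos: [0.4678, 0.1154, 0.1045]
orientation: [-0.0, 0.703, 0.711, -0.0]
wrist_force: [-0.5, 0.7, -0.5]
finger_gap: 0.043
```

Request:
{"fn": "servo_tool", "kwargs": {
  "targets": [
    {"xyz":[0,0,0],"twist":[0,0,-0.12],"jaw":0.5},
    {"xyz":[0,0,0],"twist":[0,0,-0.16],"jaw":0.5},
    {"xyz":[0,0,0],"twist":[0,0,-0.16],"jaw":0.5},
    {"xyz":[0,0,0],"twist":[0,0,-0.16],"jaw":0.5}
  ]
}}

```text
clock: 26.57
tcp_pos: [0.4679, 0.1145, 0.105]
orientation: [-0.0, 0.647, 0.763, -0.0]
wrist_force: [-0.1, -0.9, 0.6]
finger_gap: 0.0428
```

```bash
python3 - <<'E'
from h import *
s,T,p=tool(); print(p,s['joint_pos'].round(2),s['finger_gap'])
go(.4685,.115,.013,99.6)
c=env.read_camera('wrist')
handle(c,.03,.05,(.4,.54,.05,.2),.0394)
E
```

```text
[0.46786031 0.1144915  0.10503156] [ 0.07  0.21 -0.41  0.95 -0.   -0.09] 0.04275181389533316
shift [0.0004 0.0007 0.092 ] twist [-0.     0.    -0.003] rows 3.0 j6~ 0.07
handle [0.4682 0.1142] [52.4 13.1] axis deg 10.1 top z 0.0392
```

Request:
{"fn": "servo_tool", "kwargs": {
  "targets": [
    {"xyz":[0,0,0.035],"twist":[0,0,0],"jaw":0.5},
    {"xyz":[0,0,0.07],"twist":[0,0,0],"jaw":0.5},
    {"xyz":[0,0,0.092],"twist":[0,0,0],"jaw":0.5},
    {"xyz":[0,0,0.092],"twist":[0,0,0],"jaw":0.5},
    {"xyz":[0,0,0.092],"twist":[0,0,0],"jaw":0},
    {"xyz":[0,0,0.092],"twist":[0,0,0],"jaw":0},
    {"xyz":[0,0,0.092],"twist":[0,0,0],"jaw":0},
    {"xyz":[0,0,0.092],"twist":[0,0,0],"jaw":0},
    {"xyz":[0,0,0.092],"twist":[0,0,0],"jaw":0},
    {"xyz":[0,0,0.092],"twist":[0,0,0],"jaw":0},
    {"xyz":[0,0,0.092],"twist":[0,0,0],"jaw":0}
  ],
  "squeeze": 90
}}

```text
clock: 27.53
tcp_pos: [0.4692, 0.1147, 0.015]
orientation: [0.001, 0.646, 0.764, 0.001]
wrist_force: [-1.5, 0.2, 6.6]
finger_gap: 0.012
```

Request:
{"fn": "servo_tool", "kwargs": {
  "targets": [
    {"xyz":[0,0,0],"twist":[0,0,0],"jaw":0},
    {"xyz":[0,0,0],"twist":[0,0,0],"jaw":0},
    {"xyz":[0,0,-0.02],"twist":[0,0,0],"jaw":0},
    {"xyz":[0,0,-0.05],"twist":[0,0,0],"jaw":0},
    {"xyz":[0,0,-0.08],"twist":[0,0,0],"jaw":0},
    {"xyz":[0,0,-0.12],"twist":[0,0,0],"jaw":0},
    {"xyz":[0,0,-0.14],"twist":[0,0,0],"jaw":0},
    {"xyz":[0,0,-0.14],"twist":[0,0,0],"jaw":0}
  ]
}}

```text
clock: 28.2
tcp_pos: [0.4711, 0.1147, 0.1585]
orientation: [0.004, 0.646, 0.764, 0.003]
wrist_force: [1.0, -0.5, -4.1]
finger_gap: 0.0124
```

```bash
python3 - <<'E'
from h import *
s,T,p=tool(); print(p,s['joint_pos'].round(2),s['finger_gap'],s['wrist_force'])
go(.4685,-.2535,.14,-2)
go(.43,-.05,.15,30)
E
```

```text
[0.47111749 0.11472044 0.15847413] [ 0.07  0.17 -0.33  1.07 -0.   -0.09] 0.012370391694868848 [ 1.04174251 -0.45712878 -4.05708082]
shift [-0.3626 -0.064   0.0183] twist [ 0.008 -0.008  1.773] rows 15.0 j6~ 1.11
shift [-0.1556 -0.068   0.008 ] twist [ 0.009 -0.005  1.214] rows 10.0 j6~ 0.93
```

Request:
{"fn": "servo_tool", "kwargs": {
  "targets": [
    {"xyz":[-0.024,-0.004,0],"twist":[0,0,0.118],"jaw":0},
    {"xyz":[-0.048,-0.008,0],"twist":[0,0,0.236],"jaw":0},
    {"xyz":[-0.072,-0.012,0],"twist":[0,0,0.354],"jaw":0},
    {"xyz":[-0.096,-0.016,0],"twist":[0,0,0.472],"jaw":0},
    {"xyz":[-0.12,-0.021,0],"twist":[0,0,0.59],"jaw":0},
    {"xyz":[-0.144,-0.025,0],"twist":[0,0,0.708],"jaw":0},
    {"xyz":[-0.168,-0.029,0],"twist":[0,0,0.826],"jaw":0},
    {"xyz":[-0.192,-0.034,0],"twist":[0,0,0.944],"jaw":0},
    {"xyz":[-0.216,-0.038,0],"twist":[0,0,1.062],"jaw":0},
    {"xyz":[-0.24,-0.042,0],"twist":[0,0,1.18],"jaw":0},
    {"xyz":[-0.264,-0.046,0],"twist":[0,0,1.298],"jaw":0},
    {"xyz":[-0.288,-0.051,0],"twist":[0,0,1.416],"jaw":0}
  ]
}}

```text
clock: 29.2
tcp_pos: [0.4643, -0.1787, 0.1514]
orientation: [-0.001, 0.988, 0.157, -0.001]
wrist_force: [0.5, 0.9, -5.2]
finger_gap: 0.0125
```

```bash
python3 - <<'E'
from h import *
s,T,p=tool(); print(p,s['joint_pos'].round(2),s['finger_gap'],s['wrist_force'])
go(.4685,-.2535,.14,-2)
E
```

```text
[ 0.46430213 -0.17865047  0.15137265] [-0.53  0.21 -0.3   1.07 -0.    0.73] 0.012500797030049093 [ 0.53413589  0.94979103 -5.18191254]
shift [-0.0192  0.0725  0.0113] twist [-0.002  0.002  0.351] rows 3.0 j6~ 1.11
```

Request:
{"fn": "servo_tool", "kwargs": {
  "targets": [
    {"xyz":[-0.006,0.024,0],"twist":[0,0,0.117],"jaw":0},
    {"xyz":[-0.012,0.048,0],"twist":[0,0,0.234],"jaw":0},
    {"xyz":[-0.019,0.0725,0],"twist":[0,0,0.351],"jaw":0},
    {"xyz":[-0.019,0.0725,0.011],"twist":[0,0,0.351],"jaw":0},
    {"xyz":[-0.019,0.0725,0.011],"twist":[0,0,0.351],"jaw":0},
    {"xyz":[-0.019,0.0725,0.011],"twist":[0,0,0.351],"jaw":0}
  ]
}}

```text
clock: 29.7
tcp_pos: [0.4686, -0.2517, 0.14]
orientation: [-0.002, 1.0, -0.015, -0.002]
wrist_force: [0.8, -0.1, -4.7]
finger_gap: 0.012
```

```bash
python3 - <<'E'
from h import *
import pickle
s,T,p=tool(); print(p,s['joint_pos'].round(2),s['finger_gap'],s['wrist_force'],T[:,0].round(3),T[:,2].round(3))
c=env.read_camera('wrist'); pickle.dump(c,open('w12.pkl','wb')); save(c,'w12.png',s=1.25)
t=env.read_camera('top'); sc=env.read_camera('scene'); pickle.dump((t,sc),open('t12.pkl','wb'))
E
```

```text
[ 0.4685863  -0.25165917  0.14002832] [-0.64  0.28 -0.23  1.07  0.    0.96] 0.011950974341093124 [ 0.7914478  -0.12572739 -4.70685043] [ 1.    -0.029 -0.004] [-0.004  0.003 -1.   ]
```

View pics/w12.png

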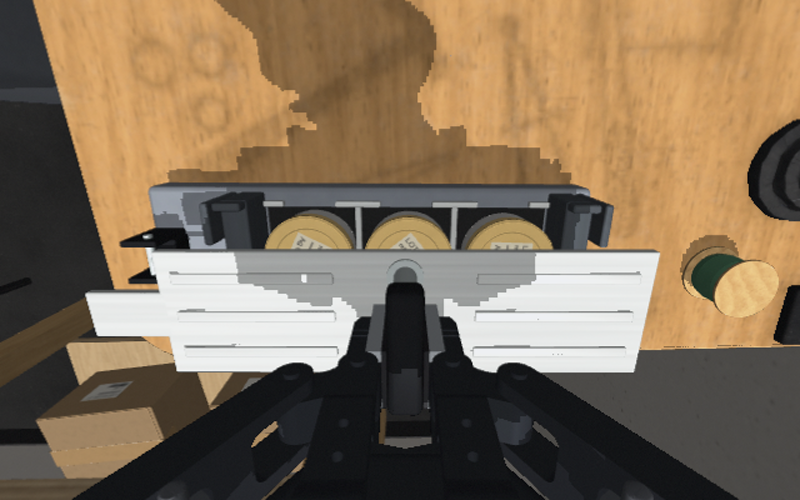

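The guard is held level, its +y edge running from (152,252) to (658,252). The tongue points to the lever end (left) at (120,313). I project the corners and compare them with the shaker.

```bash
python3 - <<'E'
from h import *
import pickle
c=pickle.load(open('w12.pkl','rb')); P=cloud(c)
print('plate z',P[int(305/1.25),int(250/1.25)],P[int(290/1.25),int(600/1.25)],P[int(330/1.25),int(120/1.25)])
z=np.median(P[int(262/1.25):int(270/1.25),140:500,2]); print(z)
# top edge of plate: first rows where z>z-.01 for columns
us=np.arange(135,515,10); vs=[np.argmax(P[180:260,u,2]>z-.015)+180 for u in us]
w=onplane(c,np.c_[us,np.array(vs)-.5],z); f=np.polyfit(w[:,0],w[:,1],1); print('edge yaw',np.degrees(np.arctan(f[0])),'y at .469',np.polyval(f,.469), np.polyval(f,.469)-.03)
k=onplane(c,np.array([[152,252],[658,252],[635,372],[176,372]])/1.25,z); print(k.round(4),k.mean(0))
# shaker tins/edges in same view: deck +y edge line at z=.03 ; far line px (160,186)-(585,186)
e=onplane(c,np.array([[165,186],[580,186]])/1.25,.03); print('deck edge',e)
E
```

```text
plate z [ 0.40056841 -0.24796584  0.13048902] [ 0.55423459 -0.24502005  0.13045494] [ 0.33933484 -0.25891573  0.13028955]
0.13070040267738853
edge yaw -1.6757694777998033 y at .469 -0.22343570744955393 -0.2534357074495539
[[ 0.3629 -0.2221  0.1307]
 [ 0.5762 -0.2281  0.1307]
 [ 0.5757 -0.2872  0.1307]
 [ 0.3604 -0.2815  0.1307]] [ 0.46882587 -0.25475895  0.1307004 ]
deck edge [[ 0.31047827 -0.20750247  0.03      ]
 [ 0.58564362 -0.21549503  0.03      ]]
```

Guard and shaker agree in the same view: yaw -1.7° for both, y within about 1 mm. Lowering now.

Request:
{"fn": "servo_tool", "kwargs": {
  "targets": [
    {"xyz":[0.001,0.0005,0.015],"twist":[0.003,-0.003,0],"jaw":0},
    {"xyz":[0.001,0.0005,0.03],"twist":[0.003,-0.003,0],"jaw":0},
    {"xyz":[0.001,0.0005,0.04],"twist":[0.003,-0.003,0],"jaw":0},
    {"xyz":[0.001,0.0005,0.046],"twist":[0.003,-0.003,0],"jaw":0},
    {"xyz":[0.001,0.0005,0.05],"twist":[0.003,-0.003,0],"jaw":0},
    {"xyz":[0.001,0.0005,0.053],"twist":[0.003,-0.003,0],"jaw":0},
    {"xyz":[0.001,0.0005,0.055],"twist":[0.003,-0.003,0],"jaw":0},
    {"xyz":[0.001,0.0005,0.055],"twist":[0.003,-0.003,0],"jaw":0}
  ]
}}

```text
clock: 30.52
tcp_pos: [0.4715, -0.2533, 0.0874]
orientation: [-0.001, 1.0, -0.014, -0.001]
wrist_force: [-0.0, 0.7, -4.4]
finger_gap: 0.0124
```

Request:
{"fn": "servo_tool", "kwargs": {
  "targets": [
    {"xyz":[0,0,0.002],"twist":[0,0,0],"jaw":0},
    {"xyz":[0,0,0.004],"twist":[0,0,0],"jaw":0},
    {"xyz":[0,0,0.006],"twist":[0,0,0],"jaw":0},
    {"xyz":[0,0,0.006],"twist":[0,0,0],"jaw":0},
    {"xyz":[0,0,0.006],"twist":[0,0,0],"jaw":0}
  ]
}}

```text
clock: 30.93
tcp_pos: [0.4712, -0.2533, 0.0812]
orientation: [-0.001, 1.0, -0.015, -0.002]
wrist_force: [-0.3, 0.5, -4.3]
finger_gap: 0.0121
```

Request:
{"fn": "servo_tool", "kwargs": {
  "targets": [
    {"xyz":[0,0,0.002],"twist":[0,0,0],"jaw":0},
    {"xyz":[0,0,0.0035],"twist":[0,0,0],"jaw":0},
    {"xyz":[0,0,0.0045],"twist":[0,0,0],"jaw":0},
    {"xyz":[0,0,0.0045],"twist":[0,0,0],"jaw":0},
    {"xyz":[0,0,0.0045],"twist":[0,0,0],"jaw":0}
  ]
}}

```text
clock: 31.35
tcp_pos: [0.4714, -0.2533, 0.0771]
orientation: [-0.001, 1.0, -0.014, -0.001]
wrist_force: [-0.4, 1.4, 1.2]
finger_gap: 0.0123
```

Request:
{"fn": "servo_tool", "kwargs": {
  "targets": [
    {"xyz":[0,0,0],"twist":[0,0,0],"jaw":0.25},
    {"xyz":[0,0,0],"twist":[0,0,0],"jaw":0.5},
    {"xyz":[0,0,0],"twist":[0,0,0],"jaw":0.5},
    {"xyz":[0,0,0],"twist":[0,0,0],"jaw":0.5},
    {"xyz":[0,0,0],"twist":[0,0,0],"jaw":0.5},
    {"xyz":[0,0,-0.03],"twist":[0,0,0],"jaw":0.5},
    {"xyz":[0,0,-0.06],"twist":[0,0,0],"jaw":0.5},
    {"xyz":[0,0,-0.1],"twist":[0,0,0],"jaw":0.2},
    {"xyz":[-0.02,0.03,-0.13],"twist":[0,0,0],"jaw":0},
    {"xyz":[-0.04,0.06,-0.15],"twist":[0,0,0],"jaw":0},
    {"xyz":[-0.05,0.08,-0.16],"twist":[0,0,0],"jaw":0},
    {"xyz":[-0.05,0.08,-0.16],"twist":[0,0,0],"jaw":0}
  ]
}}

```text
clock: 32.35
tcp_pos: [0.4189, -0.3372, 0.2403]
orientation: [0.002, 1.0, -0.017, 0.0]
wrist_force: [0.8, -0.4, 0.3]
finger_gap: 0.0
```

```bash
python3 - <<'E'
from h import *
import pickle
s,T,p=tool(); print(p,s['joint_pos'].round(2),s['finger_gap'],s['wrist_force'])
c=env.read_camera('wrist'); pickle.dump(c,open('w13.pkl','wb')); save(c,'w13.png',s=1.25)
P=cloud(c)
h=cv2.cvtColor(c['color'],cv2.COLOR_RGB2HSV)
m=(abs(P[:,:,2]-.067)<.006)&(h[:,:,1]<60)&(c['color'].min(2)>110)
q=P[m]; f=np.linalg.lstsq(np.c_[q[:,:2]-[.469,-.254],np.ones(len(q))],q[:,2],rcond=None)[0]; print(m.sum(),'plate fit',f.round(4), 'x',np.percentile(q[:,0],[1,99]),'y',np.percentile(q[:,1],[1,99]))
handle(c,.09,.115,(.42,.52,-.3,-.2),.101)
m=(abs(P[:,:,2]-.054)<.004)&(np.linalg.norm(P[:,:,:2]-[.369,-.311],axis=2)<.02)&(c['color'].min(2)>75); v,u=np.nonzero(m); print('button',m.sum(),onplane(c,[u.mean(),v.mean()],.054),np.median(P[m],axis=0))
E
```

```text
[ 0.41888411 -0.33718547  0.24031291] [-0.83  0.24 -0.04  1.3  -0.    0.78] 9.612272477874213e-06 [ 0.75863632 -0.40607706  0.25319933]
14332 plate fit [ 0.0004 -0.0041  0.0678] x [0.33697262 0.58049195] y [-0.28832755 -0.22515876]
handle [ 0.4706 -0.2566] [49.6 14.3] axis deg 88.1 top z 0.1012
button 350 [[ 0.36550067 -0.3125058   0.054     ]] [ 0.36508594 -0.31276702  0.05232025]
```

View pics/w13.png

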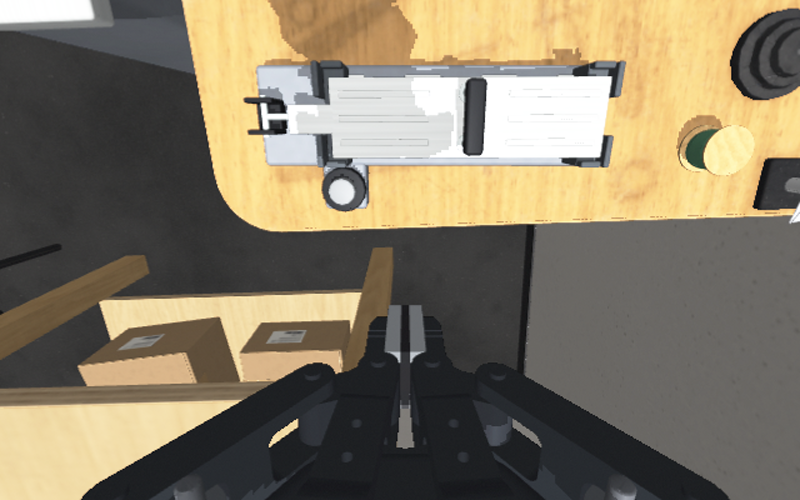

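The guard is home: top at 67.8 mm, level, inside the upstands, with the tongue on the lever at (290,117). Before pressing the button I check its housing height and centre.

```bash
python3 - <<'E'
from h import *
import pickle
c=pickle.load(open('w13.pkl','rb')); P=cloud(c)
g=c['color'].min(2); reg=np.zeros(g.shape,np.uint8); reg[138:166,262:292]=1
m=((g>90)&(reg>0)&(P[:,:,2]>.04)).astype(np.uint8)
k=max(cv2.findContours(m,0,1)[0],key=cv2.contourArea); (uv,r)=cv2.minEnclosingCircle(k); print(uv,r,onplane(c,uv,.0535))
print('row',(P[152,255:300,2]*1000).round(0)); print('col',(P[135:172,277,2]*1000).round(0))
go(.3665,-.311,.08,-2)
c=pickle.load(open('w1.pkl','rb'));P=cloud(c); g=c['color'].min(2); print('w1 row',g[186,350:395],(P[186,350:395,2]*1000).round(0))
E
```

```text
(273.06732177734375, 153.25961303710938) 11.070438385009766 [[ 0.36542595 -0.3130949   0.0535    ]]
row [ 0.  0. 43. 43. 43. 44. 42. 42. 52. 53. 52. 52. 52. 52. 53. 53. 53. 52.
 51. 53. 52. 53. 53. 54. 52. 52. 52. 51. 52. 48. 42. 42. 42. 41. 42. 43.
 42. 40. 27. 18.  1.  0.  0. -1.  2.]
col [41. 43. 42. 42. 44. 42. 42. 44. 50. 52. 53. 52. 54. 52. 53. 53. 52. 53.
 54. 53. 54. 53. 52. 51. 54. 52. 52. 53. 41. 42. 43. 43. 43. 41.  1.  1.
  1.]
shift [-0.0534 -0.0222  0.1585] twist [0.    0.    0.002] rows 5.0 j6~ 0.9
w1 row [100 100  75  71  63  60  65  33  43  54  56  55  55  48  63 144 187 202
 204 206 206 208 210 211 209 210 209 208 208 206 185  98  58  56  56  51
  92 119 122 121 121 120 121 121 120] [63. 62. 64. 65. 64. 64. 61. 41. 42. 43. 43. 45. 42. 43. 49. 51. 52. 52.
 52. 53. 53. 53. 53. 52. 52. 52. 52. 54. 53. 53. 52. 43. 42. 42. 43. 42.
 -0. -0.  1. -0.  1.  0.  2. -0.  1.]
```

Request:
{"fn": "servo_tool", "kwargs": {
  "targets": [
    {"xyz":[-0.02,-0.008,0.03],"twist":[0,0,0],"jaw":0},
    {"xyz":[-0.04,-0.016,0.06],"twist":[0,0,0],"jaw":0},
    {"xyz":[-0.053,-0.022,0.095],"twist":[0,0,0],"jaw":0},
    {"xyz":[-0.053,-0.022,0.13],"twist":[0,0,0],"jaw":0},
    {"xyz":[-0.053,-0.022,0.16],"twist":[0,0,0],"jaw":0},
    {"xyz":[-0.053,-0.022,0.178],"twist":[0,0,0],"jaw":0},
    {"xyz":[-0.053,-0.022,0.183],"twist":[0,0,0],"jaw":0},
    {"xyz":[-0.053,-0.022,0.183],"twist":[0,0,0],"jaw":0},
    {"xyz":[-0.053,-0.022,0.183],"twist":[0,0,0],"jaw":0}
  ]
}}

```text
clock: 33.15
tcp_pos: [0.367, -0.3078, 0.0543]
orientation: [-0.002, 1.0, -0.014, -0.002]
wrist_force: [-0.0, -0.6, -0.8]
finger_gap: -0.0001
```

Request:
{"fn": "servo_tool", "kwargs": {
  "targets": [
    {"xyz":[0,0,0.003],"twist":[0,0,0],"jaw":0},
    {"xyz":[0,0,0.006],"twist":[0,0,0],"jaw":0},
    {"xyz":[0,0,0.009],"twist":[0,0,0],"jaw":0},
    {"xyz":[0,0,0.009],"twist":[0,0,0],"jaw":0},
    {"xyz":[0,0,0.009],"twist":[0,0,0],"jaw":0}
  ]
}}

```text
clock: 33.57
tcp_pos: [0.3679, -0.3093, 0.0462]
orientation: [-0.0, 1.0, -0.014, 0.0]
wrist_force: [1.8, 0.5, 5.1]
finger_gap: 0.0002
```

Request:
{"fn": "servo_tool", "kwargs": {
  "targets": [
    {"xyz":[0,0,0.001],"twist":[0,0,0],"jaw":0},
    {"xyz":[0,0,0.002],"twist":[0,0,0],"jaw":0},
    {"xyz":[0,0,0.002],"twist":[0,0,0],"jaw":0},
    {"xyz":[0,0,0.002],"twist":[0,0,0],"jaw":0}
  ]
}}

```text
clock: 33.9
tcp_pos: [0.368, -0.3094, 0.0458]
orientation: [0.0, 1.0, -0.014, 0.0]
wrist_force: [-1.3, 3.8, 20.3]
finger_gap: 0.0003
```

The button is at its stop: the force jumped to 20 N with only 0.4 mm more travel. Now I let go, retreat and check.

Request:
{"fn": "servo_tool", "kwargs": {
  "targets": [
    {"xyz":[0,0,-0.01],"twist":[0,0,0],"jaw":0},
    {"xyz":[0,0,-0.04],"twist":[0,0,0],"jaw":0},
    {"xyz":[0,0,-0.08],"twist":[0,0,0],"jaw":0},
    {"xyz":[0.02,0.01,-0.12],"twist":[0,0,0],"jaw":0},
    {"xyz":[0.04,0.02,-0.16],"twist":[0,0,0],"jaw":0},
    {"xyz":[0.05,0.03,-0.19],"twist":[0,0,0],"jaw":0},
    {"xyz":[0.05,0.03,-0.19],"twist":[0,0,0],"jaw":0},
    {"xyz":[0.05,0.03,-0.19],"twist":[0,0,0],"jaw":0}
  ]
}}

```text
clock: 34.57
tcp_pos: [0.418, -0.3421, 0.2354]
orientation: [0.001, 1.0, -0.014, 0.001]
wrist_force: [0.3, 0.5, 0.2]
finger_gap: 0.0002
```

```bash
python3 - <<'E'
from h import *
c=env.read_camera('wrist'); save(c,'w14.png',s=1.25); P=cloud(c); s,T,p=tool(); print(p,s['wrist_force'])
h=cv2.cvtColor(c['color'],cv2.COLOR_RGB2HSV)
m=(abs(P[:,:,2]-.067)<.006)&(h[:,:,1]<60)&(c['color'].min(2)>110)
q=P[m]; f=np.linalg.lstsq(np.c_[q[:,:2]-[.469,-.254],np.ones(len(q))],q[:,2],rcond=None)[0]; print('plate fit',f.round(4), 'x',np.percentile(q[:,0],[1,99]),'y',np.percentile(q[:,1],[1,99]))
handle(c,.09,.115,(.42,.52,-.3,-.2),.101)
m=(np.linalg.norm(P[:,:,:2]-[.366,-.312],axis=2)<.008); print('button z',np.median(P[m][:,2]))
E
```

```text
[ 0.41656794 -0.3406566   0.23324198] [ 0.01049706  0.86170938 -0.37000292]
plate fit [ 0.001  -0.0022  0.0678] x [0.33637335 0.58152506] y [-0.28783215 -0.22526274]
handle [ 0.4704 -0.2564] [49.8 14.6] axis deg 88.3 top z 0.1012
button z 0.052542826617442195
```

View pics/w14.png

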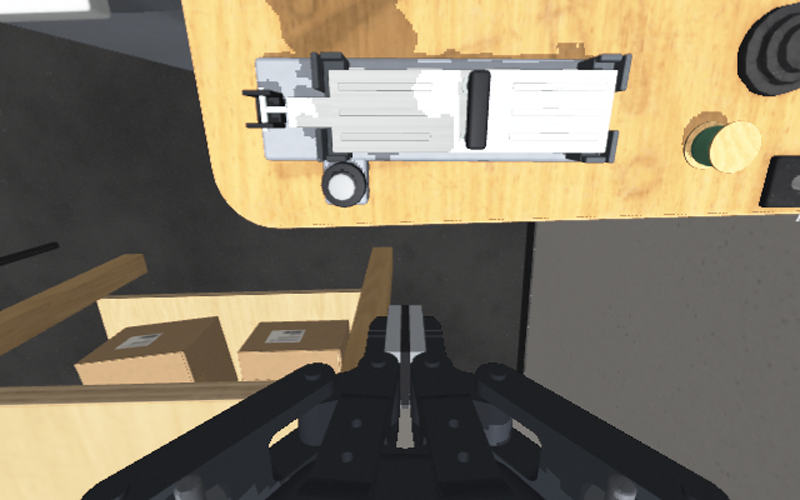

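The guard (centre near (470,112)) is still home and level, with its tongue over the lever. The button is back out at 52.5 mm and the robot is clear.

```bash
python3 -c "
from workcell import env
print(env.hand_in())"
```

```text
the job is handed in; nothing more can be done
None
```

The job is done and handed in at about 35 s on the robot's clock, and no check failed.

- **Tins:** All three raised-lid tins stand in their own pockets. Each lid was pushed to its stop with 14–18 N, and all three tops then measured 57.5 mm above the bench (58 mm is nominal when closed).
- **Guard:** It lies level inside the upstands, with its top at 67.8 mm (67 mm expected) and its tongue over the lever roller. I could see the tongue on the lever but had no reading of the lever's angle.
- **Start button:** I pressed it after the guard was on. It went in about 6.5 mm by the tool position, and the force jumped to 20 N at the stop. It sprang back to 52.5 mm after release.
- **Measurements that disagreed:** Wrist-camera positions were offset about 2 mm sideways from the tool. I allowed for this when placing the tins.

The tins may have slipped about 2–4 mm in the fingers on the way to the shaker, which did no harm. I did not handle the look-alike tins or the other things on the bench.

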